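# Scrub the tumbler, set it to dry and start the timer

## Task

Take the long brush out of its pot and scrub inside the yellow tumbler with it - its tip down to the bottom, drawn up past half the tumbler's height, and down to the bottom again - then stand the brush back in its pot, head down. Then set the tumbler upright in the middle of the dryer's round plate, without dropping it, and last of all turn only the dryer's inner timer knob clockwise until its pointer meets the red mark on the outer ring, leaving the ring as it is. Leave the other things on the counter where they are.

Things in the scene. Friction and masses are not known exactly. Their poses are not given: they have to be found in the camera images.
- tumbler: yellow plastic drinking tumbler, straight-sided and open-topped, 64 mm outside diameter, 120 mm tall, wall 4 mm, floor 6 mm thick, 140 to 250 g. Origin: centre of its underside, z up. It stands loose on the counter; it and the pot may stand either way round
- brush: long bottle brush, 200 mm, 70 to 120 g, standing upright head-down in the pot at the start. From its origin (centre of the head's bottom end) z runs up along it: green-and-white bristle head (hard, 32 mm diameter) 0 to 70 mm, thin steel neck (10 mm) 70 to 120 mm, round green handle (18 mm diameter) 120 to 200 mm
- brush_tip (a point): centre of the bottom end of the brush's head (the brush's origin)
- pot: blue ceramic brush pot fixed to the counter, round, open-topped, 64 mm outside and 54 mm inside diameter, 70 mm tall, floor 6 mm thick. Origin: centre of its underside
- dryer: white cup dryer fixed to the counter, 200 (x) x 320 (y) mm, base 45 mm tall. Origin: centre of its underside; -x is its front (towards the robot), +y its left. Round dark drying plate on the left half; control console on the right half, up to 113 mm tall, with a 130 mm square panel that slopes 25 degrees from level, facing up and to the front
- plate (a point): centre of the top of the round drying plate (104 mm diameter), 49 mm above the counter, at (0, 85, 49) mm in the dryer's frame
- dial (a point): centre of the dial on the panel's surface, at (20, -85, 85) mm in the dryer's frame, with the dryer's axes. The knob and the ring both turn about the panel normal through it: direction (-0.423, 0, 0.906) in the dryer's frame; up the slope is (0.906, 0, 0.423)
- timer_knob (a joint): angle (rad) of the inner timer knob, clockwise positive looking onto the panel, 0 when its pointer points straight up the slope; range -1.8 to 1.8; stays where left (0.07 N m). A black bar grip, 60 mm long (along its pointer direction), 18 mm wide, its sides 22 to 56 mm off the panel, on a thin metal disc 56 mm in diameter (15 to 22 mm off the panel); a white line marks the pointer end
- outer_ring (a joint): angle (rad) of the black outer ring, same zero (its red mark straight up the slope) and sense. The ring is 90 mm in diameter (96 mm over its ribs), its top 14 mm off the panel, so it lies beneath the knob and reaches out all around it; turns very easily (0.03 N m) and stays where left
- timer_pointer (a point): point that the knob's pointer indicates: 40 mm from the dial's axis in the pointer's direction, 16 mm off the panel (in line with the red mark when set)
- ring_mark (a point): red mark on the outer ring, 40 mm from the dial's axis, 16 mm off the panel
- mug: white ceramic mug, 76 mm wide, 85 mm tall; a bystander, loose; origin at its underside
- sponge: green block of scouring sponge, 110 x 70 x 35 mm; a bystander, loose; origin at its underside
- dish_soap: orange dish-soap bottle, 60 mm wide, 180 mm tall; a bystander, loose; origin at its underside
- spice_jar: amber spice jar with red lid, 54 mm wide, 90 mm tall; a bystander, loose; origin at its underside
- soap_bottle: white hand-soap bottle with blue cap, 68 mm wide, 150 mm tall; a bystander, loose; origin at its underside
- spatula: spatula, 260 mm long, lying flat; a bystander, loose; origin at its underside
- bowl: blue bowl, 90 mm wide, 45 mm tall; a bystander, loose; origin at its underside

How it is judged:
By the outcome, as a careful person would: the job done as asked, in the order asked, and still so for the second after the job is handed in, with the robot touching nothing.
It also fails if it takes over 64 s, if anything falls off the work surface, if the arm or the gripper's body presses on something with over 40 N, if the wrist force passes 120 N, or if a joint passes its speed limit or range.

## Robot

A 6-joint arm with a two-finger parallel gripper is mounted at the origin on the work surface. World frame = base frame: x ahead of the robot, y to its left, z up, the work surface at z = 0. Lengths are in m, angles in degrees, forces in N, time in s.
With the tool pointing down it reaches from about 0.35 to 0.875 m from the base axis. Payload 4.2 kg.
Tool frame: the origin (TCP) lies on the centre line of the jaws, within the pads' length; the fingertips stand 25 mm ahead of it and the grasp point (between the pads) lies 6 mm ahead of it; z points along the fingers, y is the line along which they close (so a half turn about z gives the same grasp; the last joint's range is limited). The gripper opens to 87 mm and grips with 3 to 60 N. Pads are 19 mm wide; open, the fingers measure 117 mm over their backs; the gripper's body (75 mm by 190 mm) begins 51 mm behind the grasp point.
Start: joints at [-59.668, 22.042, 0.453, 0, -68.411, -14.817], TCP at [0.167, -0.602, 0.248] pointing down, gripper open.
Joint ranges: [-179.83, 179.83], [-69.29, 118.12], [-61.27, 80.66], [-181.25, 117.63], [-171.15, -9.14], [-177.46, 177.46]. Speed limits (degrees/s): [159.86, 159.86, 180, 180, 180, 180].

## Interface

Orientations are given as a 3x3 rotation matrix whose columns are the frame's x, y, z axes.
In Python, from station import r gives the robot as it stands.
- The arm moves only by the tool move_arm, never from a script. Its argument "series" is a list of rows, each an object with "grip": the opening, from 0 (shut) to 1 (fully open); "xyz": the shift along the tool's x, y, z in mm, a list of three; "angular": the turn, a rotation vector about the tool's x, y, z in rad, a list of three. A call has 1 to 10 rows; each row is the pose to reach, as a shift and turn from the pose commanded when the call began, along the tool's axes at that moment; what a row does not reach only later rows make up. A row lasts 1/10 s, in which the tool goes at most 50 mm and 8.59 degrees, less where a joint would pass 70% of its speed; a pose out of reach is approached as far as the arm can. A call with a gripper value outside its range is refused whole. The fingers move at their own pace and stop on an object; the grip force is fixed at half the most. Time passes only in rows, so rows that repeat a pose let the fingers close. It gives the time, the measured TCP pose, the force, the opening and the grip force at its end, in the units of the state.
- r.sense(): the state, without advancing time (a new reading comes with each control period).
- r.capture(name): name is "scene" or "side" or "wrist"; returns a dict with "img" (480x640x3 uint8, red, green, blue), "camera_matrix" (3x3 intrinsics, pixels), "rvec" (rotation vector, rad) and "tvec" (3), from world to camera coordinates, as OpenCV has them; the wrist camera has in their place "hand_eye" (4x4, takes a point from camera to tool coordinates, whose origin is the TCP and whose axes are the flange's). Camera axes: x right, y down, z forward; pixel columns grow to the right and rows downward; lengths in m; the calibration is good to about 2 mm. A picture is of the moment at which its call begins: read the wrist's pose just before it. There is no depth.
- r.finish_job(): hands the job in; it is judged then, once.
The state is a dict: "time_s": time; "joints": joint angles; "joint_velocities": joint speeds; "effort": joint torques, N m; "tcp_pos": TCP position; "ee_rot": TCP orientation; "wrist_force": force on the tool from outside, world axes, zero at the start; "moment": the same for the moment, N m; "gripper_width": opening from 0.0 (shut) to 1.0 (fully open); "gripper_force": force on a finger pad.
Only numpy, scipy, OpenCV 4.12 (cv2) and the standard library are available. Lean on these libraries where they do the work, as an engineer would, in place of code of your own. Each camera call takes 0.05 s, during which the arm holds its last target. There are 200 camera calls.

## Working session

There is one attempt and no reset: what is moved stays moved. The work goes in short steps, Python scripts to look and compute and a tool call to move; the robot and the scene stay as the last step left them, time stands still between calls to the robot, and variables do not carry over. Pictures are saved under pics/ and viewed, at most 10 in all, crops included, and the job is handed in when it is done.

Besides the shell and the picture viewer there is one more tool, called as a command line: name --argument value ..., lists and objects as JSON in quotes. move_arm: Moves the arm, as the interface text tells. Its arguments: {"type":"object","properties":{"series":{"type":"array"}},"required":["series"]}

```bash
ls; mkdir -p pics; cat > h.py <<'E'
import numpy as np, cv2, json
from station import r
def cap(n,f):
    s=r.sense(); c=r.capture(n); cv2.imwrite('pics/'+f+'.png',c['img'][:,:,::-1])
    K=np.array(c['camera_matrix'])
    if 'rvec' in c:
        R=cv2.Rodrigues(np.array(c['rvec'],float))[0]; t=np.array(c['tvec'],float).ravel()
    else:
        T=np.eye(4);T[:3,:3]=s['ee_rot'];T[:3,3]=s['tcp_pos'];T=np.linalg.inv(T@np.array(c['hand_eye']));R=T[:3,:3];t=T[:3,3]
    np.savez('pics/'+f+'.npz',K=K,R=R,t=t); return c
def ray(f,px):
    d=np.load('pics/'+f+'.npz');v=d['R'].T@np.linalg.inv(d['K'])@np.array([*px,1.]);return -d['R'].T@d['t'],v/np.linalg.norm(v)
def onz(f,px,z):
    o,v=ray(f,px);return o+v*(z-o[2])/v[2]
def tri(obs):
    A=np.zeros((3,3));b=np.zeros(3)
    for f,px in obs:
        o,v=ray(f,px);P=np.eye(3)-np.outer(v,v);A+=P;b+=P@o
    X=np.linalg.solve(A,b);return X,[round(float(np.linalg.norm((np.eye(3)-np.outer(ray(f,p)[1],ray(f,p)[1]))@(X-ray(f,p)[0]))),4) for f,p in obs]
def proj(f,X):
    d=np.load('pics/'+f+'.npz');p=d['K']@(d['R']@np.array(X)+d['t']);return p[:2]/p[2]
E
python3 - <<'E'
from h import *
for n in ['scene','side','wrist']: cap(n,n+'0')
a=[cv2.imread(f'pics/{n}0.png') for n in ['scene','side']]
for n in ['scene0','side0','wrist0']: print(n,ray(n,(320,240)))
s=r.sense();print({k:np.round(v,3).tolist() for k,v in s.items()})
E
```

```text
pics
scene0 (array([1.13107333, 0.44552825, 1.1518446 ]), array([-0.47249579, -0.34569886, -0.81070341]))
side0 (array([0.35292926, 0.73588468, 0.82517162]), array([ 0.20850674, -0.71256851, -0.66990377]))
wrist0 (array([ 0.10208537, -0.62027755,  0.38498297]), array([ 0.23894424,  0.0795225 , -0.96777158]))
{'time_s': 0.15, 'joints': [-59.668, 22.079, 0.4, -0.017, -68.411, -14.816], 'joint_velocities': [-0.062, -0.074, 0.125, 0.093, -0.027, 0.045], 'effort': [-0.0, -39.105, 18.759, 4.222, 0.012, -0.0], 'tcp_pos': [0.167, -0.602, 0.247], 'ee_rot': [[-0.964, -0.267, -0.001], [-0.267, 0.964, 0.002], [0.0, 0.002, -1.0]], 'wrist_force': [-0.368, 0.212, -0.531], 'moment': [-0.043, 0.024, -0.03], 'gripper_force': 0.0, 'gripper_width': 1.003}
```

View pics/scene0.png

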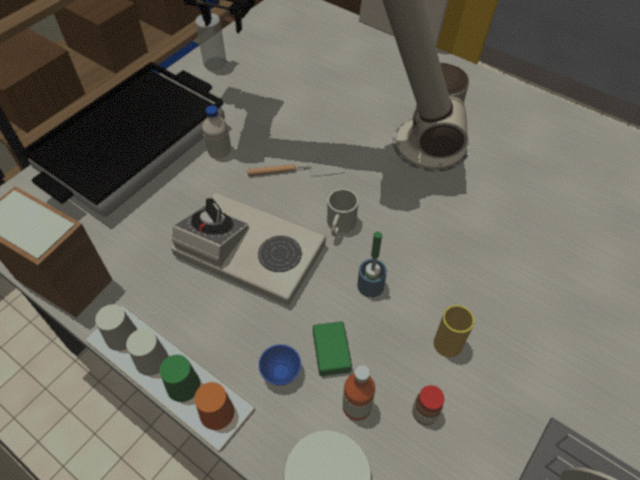

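View pics/side0.png

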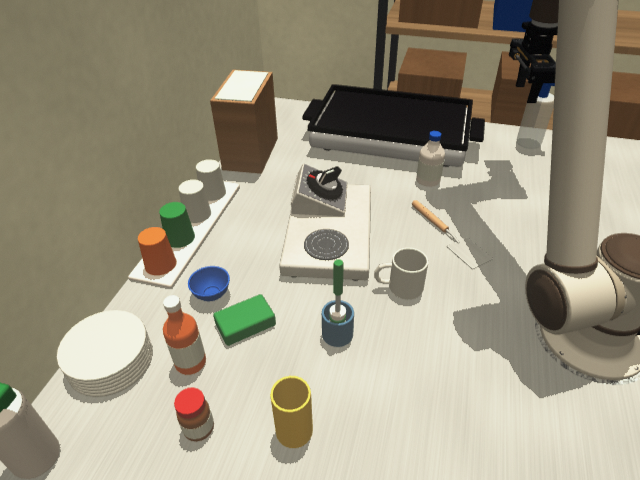

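Scene view: tumbler rim about (456,320), handle top (377,236), pot rim (372,268), plate (280,253). Side view: rim (291,394), handle top (338,263), pot (338,312), plate (326,244). Enlarging both.

```bash
python3 - <<'E'
from h import *
S=cv2.imread('pics/scene0.png');D=cv2.imread('pics/side0.png')
def c(I,x,y,w,h,k): return cv2.resize(I[y:y+h,x:x+w],None,fx=k,fy=k,interpolation=cv2.INTER_CUBIC)
a=np.hstack([c(S,345,225,133,100,3),c(D,250,255,133,100,3)])
b=np.hstack([c(S,165,190,133,100,3),c(D,270,155,133,100,3)])
cv2.imwrite('pics/crop0.png',np.vstack([a,b]))
for n,o,p in [('handle top',(377,234),(338,261)),('pot rim',(372,268),(338,311)),('tumbler rim',(457,319),(291,394)),('plate',(280,253),(326,244))]:
    print(n,tri([('scene0',o),('side0',p)]))
# tumbler ground edges
E
```

```text
handle top (array([0.49933873, 0.1279874 , 0.21025181]), [0.001, 0.001])
pot rim (array([0.49725706, 0.1272703 , 0.07646615]), [0.0005, 0.0005])
tumbler rim (array([0.52058409, 0.34461726, 0.11783389]), [0.0011, 0.0011])
plate (array([ 0.57649265, -0.07615495,  0.05251979]), [0.0001, 0.0001])
```

View pics/crop0.png

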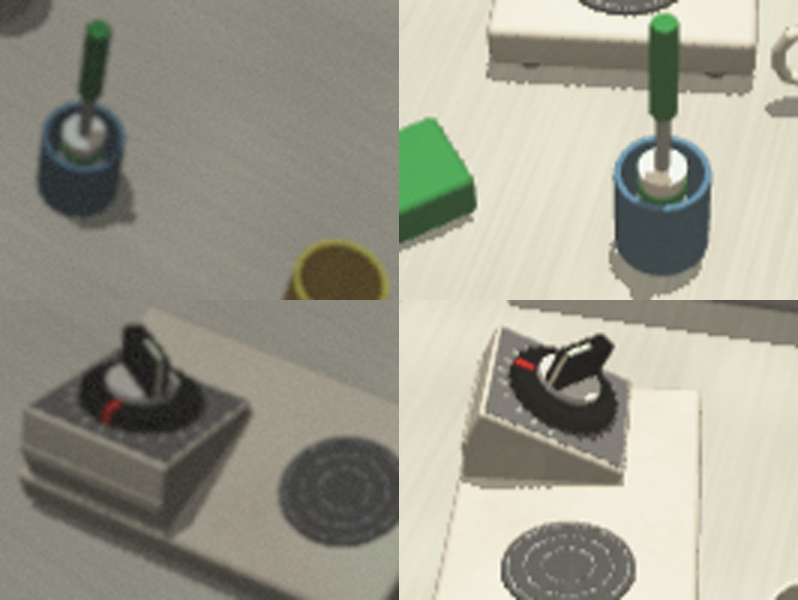

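Crops: handle top scene (377.7,234.3)/side (338.7,261.7); pot rim (372.7,270.3)/(337.8,313.7); ring centre (212,221)/(324.7,185); red mark (202,227)/(311.7,176.3). The knob pointer end needs a closer view later.

```bash
cat >> h.py <<'E'
def dryer(p,L):
    c,s=np.cos(p[2]),np.sin(p[2]);return np.array([p[0]+c*L[0]-s*L[1],p[1]+s*L[0]+c*L[1],L[2]])
U=np.array([.9063,0,.4226]);N=np.array([-.4226,0,.9063]);C=np.array([.02,-.085,.085]);RT=np.cross(U,N) # clockwise from up
def dpt(a,rad,h): return C+rad*(U*np.cos(a)+RT*np.sin(a))+h*N
E
python3 - <<'E'
from h import *
from scipy.optimize import least_squares
print('handle',tri([('scene0',(377.7,234.3)),('side0',(338.7,261.7))]))
print('pot',tri([('scene0',(372.7,270.3)),('side0',(337.8,313.7))]))
obs=[('scene0',(0,.085,.049),(280,253)),('side0',(0,.085,.049),(326,244)),('scene0',C+.013*N,(212,221)),('side0',C+.013*N,(324.7,185))]
f=lambda p:np.concatenate([proj(n,dryer(p,L))-q for n,L,q in obs])
s=least_squares(f,[.58,-.16,0]);p=s.x;print(p,s.fun.round(1))
for n in ['scene0','side0']:
  for L in [(-.1,.16,.045),(.1,.16,.045),(-.1,-.16,.045)]: print(n,L,proj(n,dryer(p,L)).round(0))
  for a in range(-180,180,30): print(a,proj(n,dryer(p,dpt(np.radians(a),.04,.016))).round(0),end=' ')
print('plate,dial',dryer(p,(0,.085,.049)),dryer(p,C))
for n,q in [('scene0',(202,227.3)),('side0',(311.7,176.3))]:
  g=[np.linalg.norm(proj(n,dryer(p,dpt(a,.04,.016)))-q) for a in np.radians(range(-180,180))];print('mark',np.argmin(g)-180,min(g))
S=cv2.imread('pics/scene0.png');D=cv2.imread('pics/side0.png')
c=lambda I,x,y,w,h,k:cv2.resize(I[y:y+h,x:x+w],None,fx=k,fy=k,interpolation=cv2.INTER_CUBIC)
cv2.imwrite('pics/crop1.png',np.vstack([np.hstack([c(S,180,190,66,50,6),c(D,295,155,66,50,6)]),np.hstack([c(S,415,290,80,75,5)[:,:396],c(D,252,370,80,75,5)[:,:396]])])[:600])
E
```

```text
handle (array([0.49810944, 0.128879  , 0.20925581]), [0.0014, 0.0014])
pot (array([0.49740866, 0.12960971, 0.07035122]), [0.0001, 0.0001])
[ 0.59260964 -0.16050508  0.19844602] [-0.1  0.4  0.4  0.9 -0.3 -0.1  0.1 -0.7]
scene0 (-0.1, 0.16, 0.045) [327. 234.]
scene0 (0.1, 0.16, 0.045) [289. 300.]
scene0 (-0.1, -0.16, 0.045) [213. 191.]
-180 [221. 213.] -150 [227. 217.] -120 [229. 221.] -90 [227. 226.] -60 [220. 228.] -30 [211. 229.] 0 [202. 227.] 30 [196. 223.] 60 [194. 218.] 90 [197. 214.] 120 [204. 212.] 150 [212. 211.] side0 (-0.1, 0.16, 0.045) [370. 271.]
side0 (0.1, 0.16, 0.045) [279. 268.]
side0 (-0.1, -0.16, 0.045) [370. 185.]
-180 [340. 189.] -150 [337. 193.] -120 [332. 195.] -90 [324. 193.] -60 [317. 189.] -30 [312. 183.] 0 [311. 177.] 30 [313. 174.] 60 [319. 172.] 90 [326. 174.] 120 [333. 178.] 150 [338. 184.] plate,dial [ 0.57585222 -0.07717328  0.049     ] [ 0.62897454 -0.23989396  0.085     ]
mark 0 0.7764124862893621
mark 9 0.8084971993433474
```

View pics/crop1.png

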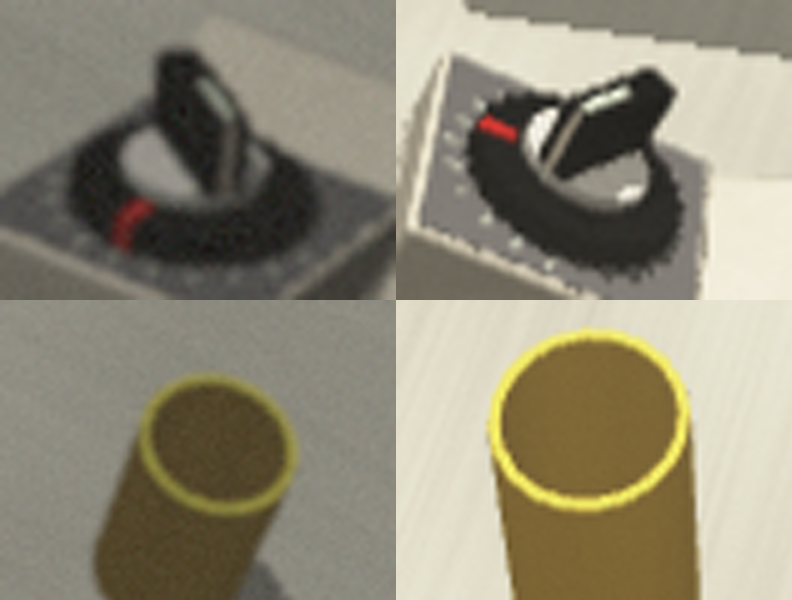

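Crop: tumbler rim centres scene (458.4,319.2), side (290.4,394); the pointer end of the bar faces the lower side in scene (about -50°), red mark near +5°. I'll look at the dial closely with the wrist camera on the way.

move_arm --series '[{"grip":1,"xyz":[-20,12,-40],"angular":[0,0,0]},{"grip":1,"xyz":[-440,272,-85],"angular":[0,0,0]},{"grip":1,"xyz":[-440,272,-85],"angular":[0,0,0]},{"grip":1,"xyz":[-440,272,-85],"angular":[0,0,0]},{"grip":1,"xyz":[-440,272,-85],"angular":[0,0,0]},{"grip":1,"xyz":[-440,272,-85],"angular":[0,0,0]},{"grip":1,"xyz":[-440,272,-85],"angular":[0,0,0]},{"grip":1,"xyz":[-440,272,-85],"angular":[0,0,0]},{"grip":1,"xyz":[-440,272,-85],"angular":[0,0,0]},{"grip":1,"xyz":[-440,272,-85],"angular":[0,0,0]}]'

```text
time_s: 1.15
tcp_pos: [0.4882, -0.2542, 0.3285]
ee_rot: [[-0.963, -0.268, -0.0], [-0.268, 0.963, 0.0], [-0.0, 0.0, -1.0]]
wrist_force: [-0.1, -0.4, 0.6]
gripper_width: 0.997
gripper_force: 0.0
```

```bash
cat >> h.py <<'E'
from scipy.spatial.transform import Rotation as Ro
def to(P,R=None):
    s=r.sense();R0=np.array(s['ee_rot']);d=R0.T@(np.array(P)-s['tcp_pos'])*1000
    a=Ro.from_matrix(R0.T@R).as_rotvec() if R is not None else np.zeros(3)
    print('t',s['time_s'],'tcp',np.round(s['tcp_pos'],4),'F',np.round(s['wrist_force'],1),'w',round(s['gripper_width'],3),'shift',d.round(1),'rot',a.round(4))
E
python3 - <<'E'
from h import *
c=cap('wrist','w1'); print(c['img'].shape)
print('tumbler',tri([('scene0',(458.4,319.2)),('side0',(290.4,394))]))
to((.498,.129,.30))
I=cv2.imread('pics/w1.png')
p=[.5926,-.1605,.1984]; q=proj('w1',dryer(p,C+.02*N));print(q)
x,y=[int(max(0,min(l,v-h))) for v,l,h in ((q[0],440,100),(q[1],330,75))]
print(x,y);cv2.imwrite('pics/w1c.png',cv2.resize(I[y:y+150,x:x+200],None,fx=4,fy=4,interpolation=cv2.INTER_CUBIC))
E
```

```text
(480, 640, 3)
tumbler (array([0.5208965 , 0.34705282, 0.12102204]), [0.0015, 0.0015])
t 1.2 tcp [ 0.493  -0.2504  0.3287] F [2.8 0.2 0.8] w 1.002 shift [-108.3  363.6   28.9] rot [0. 0. 0.]
[292.03450392 342.03956634]
192 267
```

View pics/w1c.png

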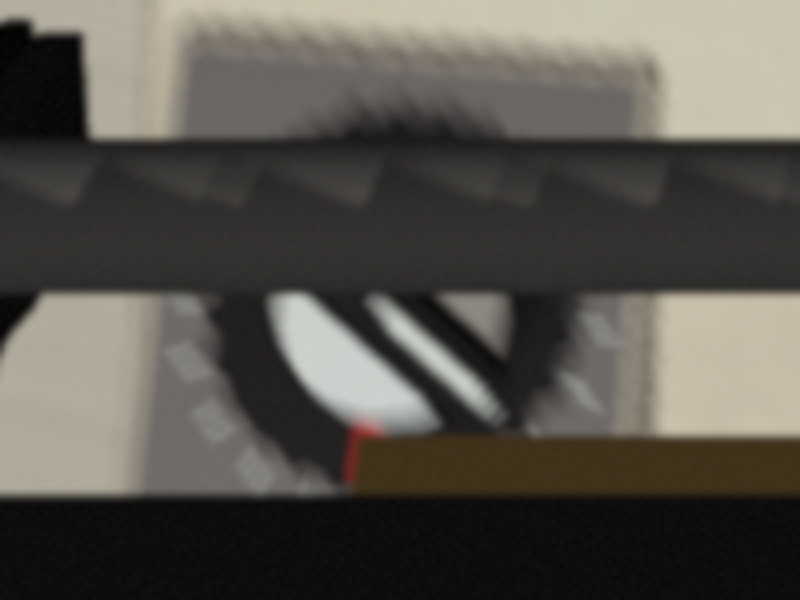

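The wrist picture shows the dial partly hidden by the fingers, red mark at about crop (362,455) and the white pointer line ending at (505,420), so the knob needs a clockwise turn of roughly 50°. On to the brush.

move_arm --series '[{"grip":1,"xyz":[-109,364,29],"angular":[0,0,0]},{"grip":1,"xyz":[-109,364,29],"angular":[0,0,0]},{"grip":1,"xyz":[-109,364,29],"angular":[0,0,0]},{"grip":1,"xyz":[-109,364,29],"angular":[0,0,0]},{"grip":1,"xyz":[-109,364,29],"angular":[0,0,0]},{"grip":1,"xyz":[-109,364,29],"angular":[0,0,0]},{"grip":1,"xyz":[-109,364,29],"angular":[0,0,0]},{"grip":1,"xyz":[-109,364,29],"angular":[0,0,0]},{"grip":1,"xyz":[-109,364,29],"angular":[0,0,0]},{"grip":1,"xyz":[-109,364,29],"angular":[0,0,0]}]'

```text
time_s: 2.2
tcp_pos: [0.4947, 0.1243, 0.299]
ee_rot: [[-0.963, -0.269, -0.001], [-0.269, 0.963, -0.001], [0.001, -0.0, -1.0]]
wrist_force: [-0.5, -1.7, -0.3]
gripper_width: 1.003
gripper_force: 0.0
```

```bash
python3 - <<'E'
from h import *
cap('wrist','w2'); to((.498,.129,.191)); 
print(proj('w2',(.498,.129,.206)))
E
```

```text
t 2.25 tcp [0.4948 0.1235 0.2991] F [-0.5  0.3 -0.3] w 0.997 shift [ -4.7   4.5 108.1] rot [0. 0. 0.]
[322.12676069 259.53099621]
```

View pics/w2.png

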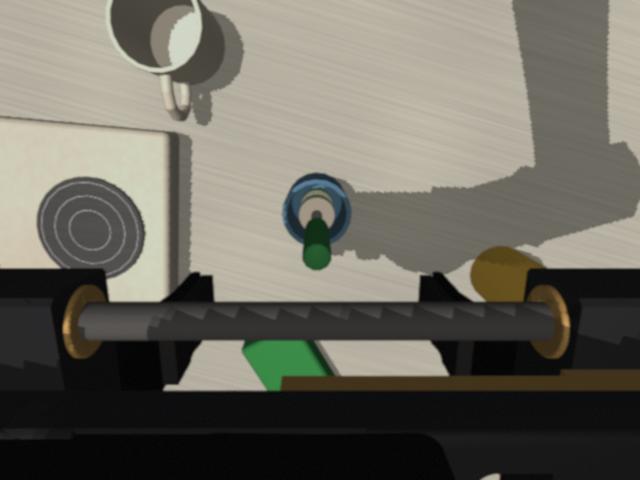

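The wrist view shows the handle's top at (317,259), about 2 mm from the prediction (322,259); pot ring at (317,208). Descend and grip.

move_arm --series '[{"grip":1,"xyz":[-5,2,20],"angular":[0,0,0]},{"grip":1,"xyz":[-5,2,60],"angular":[0,0,0]},{"grip":1,"xyz":[-5,2,100],"angular":[0,0,0]},{"grip":0.6,"xyz":[-5,2,108],"angular":[0,0,0]},{"grip":0,"xyz":[-5,2,108],"angular":[0,0,0]},{"grip":0,"xyz":[-5,2,108],"angular":[0,0,0]},{"grip":0,"xyz":[-5,2,108],"angular":[0,0,0]},{"grip":0,"xyz":[-5,2,108],"angular":[0,0,0]},{"grip":0,"xyz":[-5,2,108],"angular":[0,0,0]},{"grip":0,"xyz":[-5,2,108],"angular":[0,0,0]}]'

```text
time_s: 3.25
tcp_pos: [0.4994, 0.1272, 0.192]
ee_rot: [[-0.964, -0.268, 0.001], [-0.268, 0.964, 0.001], [-0.001, 0.0, -1.0]]
wrist_force: [0.5, 0.4, -0.5]
gripper_width: 0.445
gripper_force: 0.0
```

move_arm --series '[{"grip":0,"xyz":[0,0,-15],"angular":[0,0,0]},{"grip":0,"xyz":[0,0,-50],"angular":[0,0,0]},{"grip":0,"xyz":[0,0,-90],"angular":[0,0,0]},{"grip":0,"xyz":[0,0,-125],"angular":[0,0,0]},{"grip":0,"xyz":[0,0,-140],"angular":[0,0,0]},{"grip":0,"xyz":[0,0,-145],"angular":[0,0,0]},{"grip":0,"xyz":[0,0,-145],"angular":[0,0,0]}]'

```text
time_s: 3.95
tcp_pos: [0.4991, 0.1272, 0.3365]
ee_rot: [[-0.964, -0.268, 0.0], [-0.268, 0.964, 0.001], [-0.001, 0.0, -1.0]]
wrist_force: [-0.2, -0.3, 0.8]
gripper_width: 0.004
gripper_force: 0.0
```

```bash
python3 - <<'E'
from h import *
cap('scene','s3');cap('side','d3');to((.521,.347,.336))
S=cv2.imread('pics/s3.png');D=cv2.imread('pics/d3.png')
s=r.sense();P=np.array(s['tcp_pos'])
for n in('s3','d3'): print(n,[proj(n,P-[0,0,h]).round() for h in (.185,.115,-.015)])
qs=proj('s3',P-[0,0,.1]);qd=proj('d3',P-[0,0,.1])
c=lambda I,q:(lambda x,y:(print(x,y),cv2.resize(I[y:y+150,x:x+100],None,fx=4,fy=4,interpolation=cv2.INTER_CUBIC))[1])(int(q[0]-50),int(max(0,q[1]-75)))
cv2.imwrite('pics/c3.png',np.hstack([c(S,qs),c(D,qd)]))
E
```

```text
t 4.05 tcp [0.4987 0.1269 0.3349] F [ 1.  -0.2  0.3] w 0.006 shift [-80.4 206.1  -1.3] rot [0. 0. 0.]
s3 [array([374., 250.]), array([377., 230.]), array([383., 188.])]
d3 [array([338., 285.]), array([338., 257.]), array([339., 197.])]
327 150
288 175
```

View pics/c3.png

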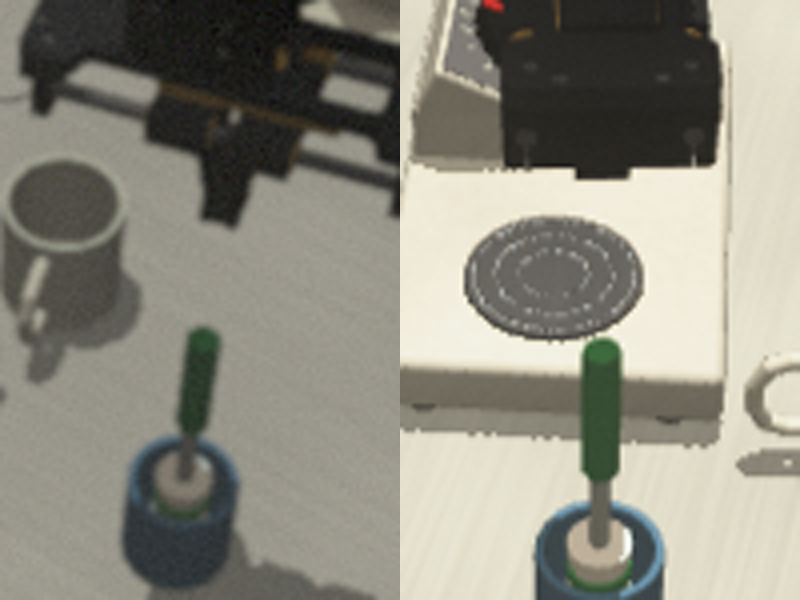

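The fingers were still closing (0.445) when I lifted; the brush stands untouched in its pot. Reopening partly and going again, giving the fingers time.

move_arm --series '[{"grip":0.6,"xyz":[0,0,0],"angular":[0,0,0]},{"grip":0.6,"xyz":[0,0,0],"angular":[0,0,0]},{"grip":0.6,"xyz":[0,0,0],"angular":[0,0,0]},{"grip":0.6,"xyz":[0,0,0],"angular":[0,0,0]},{"grip":0.6,"xyz":[0,0,20],"angular":[0,0,0]},{"grip":0.6,"xyz":[0,0,40],"angular":[0,0,0]},{"grip":0.6,"xyz":[0,0,70],"angular":[0,0,0]}]'

```text
time_s: 4.75
tcp_pos: [0.5001, 0.1274, 0.267]
ee_rot: [[-0.964, -0.268, 0.004], [-0.268, 0.964, 0.002], [-0.004, 0.001, -1.0]]
wrist_force: [0.9, 0.3, -0.0]
gripper_width: 0.545
gripper_force: 0.0
```

move_arm --series '[{"grip":0.6,"xyz":[0,0,35],"angular":[0,0,0]},{"grip":0.5,"xyz":[0,0,65],"angular":[0,0,0]},{"grip":0.3,"xyz":[0,0,75],"angular":[0,0,0]},{"grip":0.1,"xyz":[0,0,75],"angular":[0,0,0]},{"grip":0,"xyz":[0,0,75],"angular":[0,0,0]},{"grip":0,"xyz":[0,0,75],"angular":[0,0,0]},{"grip":0,"xyz":[0,0,75],"angular":[0,0,0]},{"grip":0,"xyz":[0,0,75],"angular":[0,0,0]},{"grip":0,"xyz":[0,0,75],"angular":[0,0,0]}]'

```text
time_s: 5.65
tcp_pos: [0.5003, 0.1273, 0.193]
ee_rot: [[-0.963, -0.268, 0.003], [-0.268, 0.963, 0.001], [-0.004, -0.0, -1.0]]
wrist_force: [0.9, -0.8, 6.1]
gripper_width: 0.197
gripper_force: 30.4
```

move_arm --series '[{"grip":0,"xyz":[0,0,-10],"angular":[0,0,0]},{"grip":0,"xyz":[0,0,-40],"angular":[0,0,0]},{"grip":0,"xyz":[0,0,-75],"angular":[0,0,0]},{"grip":0,"xyz":[0,0,-110],"angular":[0,0,0]},{"grip":0,"xyz":[0,0,-135],"angular":[0,0,0]},{"grip":0,"xyz":[0,0,-145],"angular":[0,0,0]},{"grip":0,"xyz":[0,0,-145],"angular":[0,0,0]},{"grip":0,"xyz":[0,0,-145],"angular":[0,0,0]}]'

```text
time_s: 6.45
tcp_pos: [0.4984, 0.127, 0.3347]
ee_rot: [[-0.964, -0.267, -0.003], [-0.267, 0.964, -0.001], [0.003, 0.0, -1.0]]
wrist_force: [-0.1, -0.4, -1.6]
gripper_width: 0.197
gripper_force: 30.3
```

```bash
python3 - <<'E'
from h import *
cap('scene','s4');cap('side','d4');to((.521,.347,.338))
S=cv2.imread('pics/s4.png');D=cv2.imread('pics/d4.png')
P=np.array(r.sense()['tcp_pos'])
for n in('s4','d4'): print(n,[proj(n,P-[0,0,h]).round() for h in (.187,.117)])
qs=proj('s4',P-[0,0,.15]);qd=proj('d4',P-[0,0,.15])
c=lambda I,q:(lambda x,y:(print(x,y),cv2.resize(I[y:y+150,x:x+100],None,fx=4,fy=4,interpolation=cv2.INTER_CUBIC))[1])(int(q[0]-50),int(max(0,q[1]-75)))
cv2.imwrite('pics/c4.png',np.hstack([c(S,qs),c(D,qd)]))
E
```

```text
t 6.55 tcp [0.4985 0.1268 0.3344] F [ 0.4 -0.1 -1.7] w 0.196 shift [-80.5 206.1  -4.1] rot [0. 0. 0.]
s4 [array([374., 250.]), array([377., 231.])]
d4 [array([338., 286.]), array([338., 258.])]
325 165
288 196
```

View pics/c4.png

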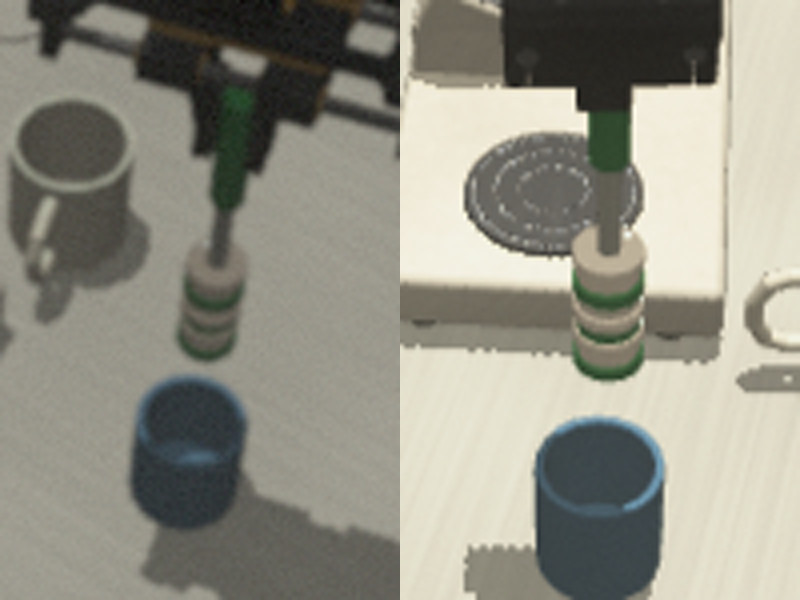

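Brush held upright: tip centre about scene (376.8,250.5), side (340,287); the pot is empty below.

```bash
python3 - <<'E'
from h import *
print(tri([('s4',(376.8,250.5)),('d4',(340,287))]),tri([('s4',(379,232)),('d4',(340.2,260))])); to((.521,.347,.345))
E
```

```text
(array([0.49432322, 0.13055018, 0.14726921]), [0.001, 0.001]) (array([0.49530161, 0.1296477 , 0.21481415]), [0.0014, 0.0014])
t 6.55 tcp [0.4985 0.1268 0.3344] F [ 0.4 -0.1 -1.7] w 0.196 shift [-80.5 206.1 -11.1] rot [0. 0. 0.]
```

move_arm --series '[{"grip":0,"xyz":[-8,20,-6],"angular":[0,0,0]},{"grip":0,"xyz":[-25,60,-8],"angular":[0,0,0]},{"grip":0,"xyz":[-43,105,-8],"angular":[0,0,0]},{"grip":0,"xyz":[-62,150,-8],"angular":[0,0,0]},{"grip":0,"xyz":[-76,185,-8],"angular":[0,0,0]},{"grip":0,"xyz":[-83,202,-8],"angular":[0,0,0]},{"grip":0,"xyz":[-83,202,-8],"angular":[0,0,0]},{"grip":0,"xyz":[-83,202,-8],"angular":[0,0,0]}]'

```text
time_s: 7.35
tcp_pos: [0.5248, 0.3438, 0.3426]
ee_rot: [[-0.963, -0.268, -0.002], [-0.268, 0.963, -0.003], [0.003, -0.002, -1.0]]
wrist_force: [0.7, -0.8, -1.9]
gripper_width: 0.195
gripper_force: 30.3
```

```bash
python3 - <<'E'
from h import *
cap('scene','s5');cap('side','d5');to((.5245,.344,.193))
S=cv2.imread('pics/s5.png');D=cv2.imread('pics/d5.png')
P=np.array(r.sense()['tcp_pos'])
qs=proj('s5',P-[0,0,.18]);qd=proj('d5',P-[0,0,.18])
c=lambda I,q:(lambda x,y:(print(x,y),cv2.resize(I[y:y+150,x:x+100],None,fx=4,fy=4,interpolation=cv2.INTER_CUBIC))[1])(int(q[0]-50),int(max(0,min(330,q[1]-75))))
cv2.imwrite('pics/c5.png',np.hstack([c(S,qs),c(D,qd)]))
E
```

```text
t 7.45 tcp [0.5251 0.3429 0.3439] F [-0.3 -0.  -1.6] w 0.198 shift [1.000e-01 1.300e+00 1.509e+02] rot [0. 0. 0.]
409 233
236 301
```

View pics/c5.png

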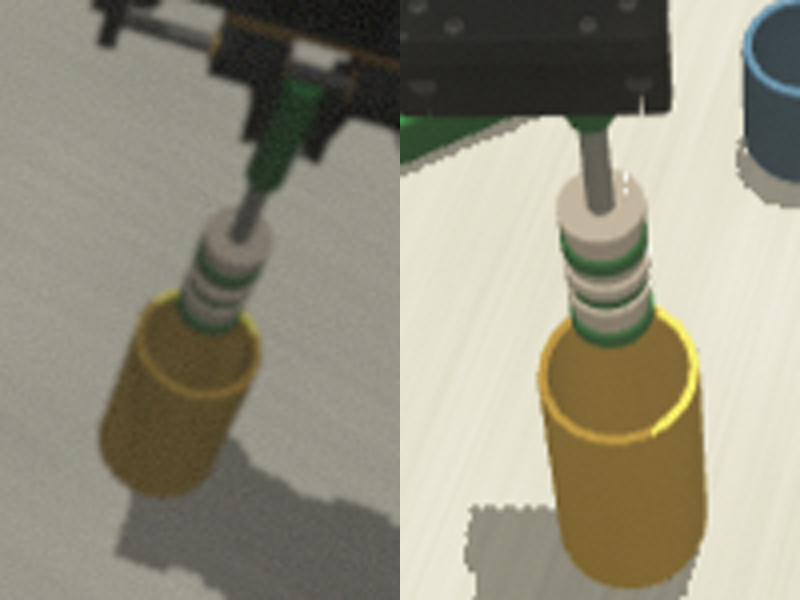

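The brush hangs coaxial with the tumbler in both views (tip scene crop (210,318), rim centre (200,343); side (612,325)/(620,375)). Descend.

move_arm --series '[{"grip":0,"xyz":[0,1,15],"angular":[0,0,0]},{"grip":0,"xyz":[0,1,45],"angular":[0,0,0]},{"grip":0,"xyz":[0,1,80],"angular":[0,0,0]},{"grip":0,"xyz":[0,1,115],"angular":[0,0,0]},{"grip":0,"xyz":[0,1,138],"angular":[0,0,0]},{"grip":0,"xyz":[0,1,146],"angular":[0,0,0]},{"grip":0,"xyz":[0,1,149],"angular":[0,0,0]},{"grip":0,"xyz":[0,1,151],"angular":[0,0,0]},{"grip":0,"xyz":[0,1,151],"angular":[0,0,0]}]'

```text
time_s: 8.35
tcp_pos: [0.5255, 0.3452, 0.1948]
ee_rot: [[-0.964, -0.267, 0.002], [-0.267, 0.964, 0.002], [-0.002, 0.001, -1.0]]
wrist_force: [-0.6, -0.3, -0.8]
gripper_width: 0.196
gripper_force: 30.3
```

move_arm --series '[{"grip":0,"xyz":[0,0,1],"angular":[0,0,0]},{"grip":0,"xyz":[0,0,2],"angular":[0,0,0]},{"grip":0,"xyz":[0,0,3],"angular":[0,0,0]},{"grip":0,"xyz":[0,0,3],"angular":[0,0,0]}]'

```text
time_s: 8.75
tcp_pos: [0.5259, 0.3455, 0.1931]
ee_rot: [[-0.963, -0.268, 0.004], [-0.268, 0.963, 0.002], [-0.004, 0.001, -1.0]]
wrist_force: [-1.5, -0.7, 6.0]
gripper_width: 0.198
gripper_force: 30.0
```

Bottom contact (6 N). Up 85 mm and down again.

move_arm --series '[{"grip":0,"xyz":[0,0,-20],"angular":[0,0,0]},{"grip":0,"xyz":[0,0,-55],"angular":[0,0,0]},{"grip":0,"xyz":[0,0,-83],"angular":[0,0,0]},{"grip":0,"xyz":[0,0,-88],"angular":[0,0,0]},{"grip":0,"xyz":[0,0,-88],"angular":[0,0,0]},{"grip":0,"xyz":[0,0,-70],"angular":[0,0,0]},{"grip":0,"xyz":[0,0,-35],"angular":[0,0,0]},{"grip":0,"xyz":[0,0,-10],"angular":[0,0,0]},{"grip":0,"xyz":[0,0,-2],"angular":[0,0,0]},{"grip":0,"xyz":[0,0,0],"angular":[0,0,0]}]'

```text
time_s: 9.75
tcp_pos: [0.5252, 0.3442, 0.1914]
ee_rot: [[-0.963, -0.269, 0.001], [-0.269, 0.963, -0.003], [0.0, -0.003, -1.0]]
wrist_force: [-2.7, -2.2, 14.5]
gripper_width: 0.198
gripper_force: 30.0
```

move_arm --series '[{"grip":0,"xyz":[0,0,0],"angular":[0,0,0]},{"grip":0,"xyz":[0,0,0],"angular":[0,0,0]}]'

```text
time_s: 9.95
tcp_pos: [0.5249, 0.344, 0.1915]
ee_rot: [[-0.963, -0.268, 0.0], [-0.268, 0.963, -0.002], [0.001, -0.002, -1.0]]
wrist_force: [-1.3, -2.1, 7.2]
gripper_width: 0.2
gripper_force: 30.0
```

move_arm --series '[{"grip":0,"xyz":[0,0,-15],"angular":[0,0,0]},{"grip":0,"xyz":[0,0,-50],"angular":[0,0,0]},{"grip":0,"xyz":[0,0,-90],"angular":[0,0,0]},{"grip":0,"xyz":[0,0,-130],"angular":[0,0,0]},{"grip":0,"xyz":[0,0,-150],"angular":[0,0,0]},{"grip":0,"xyz":[0,0,-155],"angular":[0,0,0]},{"grip":0,"xyz":[0,0,-155],"angular":[0,0,0]}]'

```text
time_s: 10.65
tcp_pos: [0.5245, 0.3448, 0.3441]
ee_rot: [[-0.964, -0.267, -0.002], [-0.267, 0.964, -0.001], [0.002, -0.0, -1.0]]
wrist_force: [0.2, 0.7, -2.0]
gripper_width: 0.195
gripper_force: 30.0
```

```bash
python3 - <<'E'
from h import *
to((.4995,.127,.345))
E
```

```text
t 10.65 tcp [0.5245 0.3448 0.3441] F [ 0.2  0.7 -2. ] w 0.195 shift [  82.4 -203.2   -0.7] rot [0. 0. 0.]
```

move_arm --series '[{"grip":0,"xyz":[8,-20,0],"angular":[0,0,0]},{"grip":0,"xyz":[24,-60,0],"angular":[0,0,0]},{"grip":0,"xyz":[42,-105,0],"angular":[0,0,0]},{"grip":0,"xyz":[61,-150,0],"angular":[0,0,0]},{"grip":0,"xyz":[75,-185,0],"angular":[0,0,0]},{"grip":0,"xyz":[82,-203,0],"angular":[0,0,0]},{"grip":0,"xyz":[82,-203,0],"angular":[0,0,0]},{"grip":0,"xyz":[82,-203,20],"angular":[0,0,0]},{"grip":0,"xyz":[82,-203,50],"angular":[0,0,0]},{"grip":0,"xyz":[82,-203,65],"angular":[0,0,0]}]'

```text
time_s: 11.65
tcp_pos: [0.4984, 0.1274, 0.2758]
ee_rot: [[-0.964, -0.267, -0.007], [-0.267, 0.964, -0.002], [0.007, -0.0, -1.0]]
wrist_force: [-0.6, -0.1, -0.4]
gripper_width: 0.196
gripper_force: 30.0
```

```bash
python3 - <<'E'
from h import *
to((.4992,.127,.193))
E
```

```text
t 11.65 tcp [0.4984 0.1274 0.2758] F [-0.6 -0.1 -0.4] w 0.196 shift [-1.3 -0.6 82.8] rot [0. 0. 0.]
```

move_arm --series '[{"grip":0,"xyz":[0,0,20],"angular":[0,0,0]},{"grip":0,"xyz":[0,0,50],"angular":[0,0,0]},{"grip":0,"xyz":[0,0,70],"angular":[0,0,0]},{"grip":0,"xyz":[0,0,80],"angular":[0,0,0]},{"grip":0,"xyz":[0,0,83],"angular":[0,0,0]},{"grip":0,"xyz":[0,0,86],"angular":[0,0,0]},{"grip":0,"xyz":[0,0,86],"angular":[0,0,0]}]'

```text
time_s: 12.35
tcp_pos: [0.5005, 0.1277, 0.1947]
ee_rot: [[-0.963, -0.268, 0.001], [-0.268, 0.963, 0.0], [-0.001, 0.0, -1.0]]
wrist_force: [-0.0, 0.6, -0.2]
gripper_width: 0.199
gripper_force: 30.0
```

move_arm --series '[{"grip":0,"xyz":[0,0,2],"angular":[0,0,0]},{"grip":0,"xyz":[0,0,3],"angular":[0,0,0]},{"grip":0,"xyz":[0,0,3],"angular":[0,0,0]},{"grip":0,"xyz":[0,0,3],"angular":[0,0,0]}]'

```text
time_s: 12.75
tcp_pos: [0.5003, 0.1274, 0.1916]
ee_rot: [[-0.964, -0.267, 0.001], [-0.267, 0.964, 0.0], [-0.001, 0.0, -1.0]]
wrist_force: [0.4, 0.4, -0.8]
gripper_width: 0.201
gripper_force: 30.0
```

move_arm --series '[{"grip":0,"xyz":[0,0,1],"angular":[0,0,0]},{"grip":0,"xyz":[0,0,2],"angular":[0,0,0]},{"grip":0,"xyz":[0,0,2],"angular":[0,0,0]}]'

```text
time_s: 13.05
tcp_pos: [0.5012, 0.1276, 0.1914]
ee_rot: [[-0.963, -0.268, 0.003], [-0.268, 0.963, 0.0], [-0.003, -0.0, -1.0]]
wrist_force: [-1.3, -0.8, 7.2]
gripper_width: 0.193
gripper_force: 30.0
```

Contact with the pot floor. Release slowly and rise.

move_arm --series '[{"grip":0.25,"xyz":[0,0,-1],"angular":[0,0,0]},{"grip":0.4,"xyz":[0,0,-1],"angular":[0,0,0]},{"grip":0.6,"xyz":[0,0,-1],"angular":[0,0,0]},{"grip":0.8,"xyz":[0,0,-1],"angular":[0,0,0]},{"grip":1,"xyz":[0,0,-5],"angular":[0,0,0]},{"grip":1,"xyz":[0,0,-30],"angular":[0,0,0]},{"grip":1,"xyz":[0,0,-70],"angular":[0,0,0]},{"grip":1,"xyz":[0,0,-85],"angular":[0,0,0]},{"grip":1,"xyz":[0,0,-85],"angular":[0,0,0]}]'

```text
time_s: 13.95
tcp_pos: [0.5015, 0.1279, 0.2775]
ee_rot: [[-0.963, -0.268, 0.006], [-0.268, 0.963, 0.003], [-0.006, 0.001, -1.0]]
wrist_force: [0.1, -0.4, 0.1]
gripper_width: 0.897
gripper_force: 0.0
```

```bash
python3 - <<'E'
from h import *
cap('scene','s6');cap('side','d6')
# compare brush region with start and tumbler rim location
for a,b,box,n in [('scene0','s6',(370,225,20,50),'brush s'),('side0','d6',(325,255,25,60),'brush d'),('scene0','s6',(425,295,60,70),'tumb s'),('side0','d6',(262,365,60,90),'tumb d')]:
    A=cv2.imread(f'pics/{a}.png');B=cv2.imread(f'pics/{b}.png');x,y,w,h=box
    res=cv2.matchTemplate(B[y-12:y+h+12,x-12:x+w+12],A[y:y+h,x:x+w],cv2.TM_CCOEFF_NORMED);_,m,_,l=cv2.minMaxLoc(res);print(n,round(m,3),l[0]-12,l[1]-12)
to((.524,.3445,.28))
E
```

```text
brush s 0.943 1 0
brush d 0.843 1 0
tumb s 0.755 0 0
tumb d 0.812 0 0
t 14.05 tcp [0.4998 0.1273 0.274 ] F [ 0.  -0.1 -0.2] w 0.96 shift [-81.3 202.8  -5.9] rot [0. 0. 0.]
```

The brush stands back in its pot and the tumbler hasn't moved. Now the tumbler.

move_arm --series '[{"grip":1,"xyz":[-81,203,-6],"angular":[0,0,0]},{"grip":1,"xyz":[-81,203,-6],"angular":[0,0,0]},{"grip":1,"xyz":[-81,203,-6],"angular":[0,0,0]},{"grip":1,"xyz":[-81,203,-6],"angular":[0,0,0]},{"grip":1,"xyz":[-81,203,-6],"angular":[0,0,0]},{"grip":1,"xyz":[-81,203,-6],"angular":[0,0,0]},{"grip":1,"xyz":[-81,203,40],"angular":[0,0,0]},{"grip":1,"xyz":[-81,203,90],"angular":[0,0,0]},{"grip":1,"xyz":[-81,203,105],"angular":[0,0,0]},{"grip":1,"xyz":[-81,203,105],"angular":[0,0,0]}]'

```text
time_s: 15.05
tcp_pos: [0.522, 0.3417, 0.1648]
ee_rot: [[-0.964, -0.266, -0.007], [-0.266, 0.964, -0.007], [0.009, -0.005, -1.0]]
wrist_force: [1.0, -0.0, 0.6]
gripper_width: 0.997
gripper_force: 0.0
```

```bash
python3 - <<'E'
from h import *
cap('wrist','w7');to((.524,.3445,.096));
E
```

```text
t 15.1 tcp [0.5235 0.343  0.1677] F [-0.7  0.2  0.7] w 1.003 shift [-1.2  1.5 71.7] rot [0. 0. 0.]
```

View pics/w7.png

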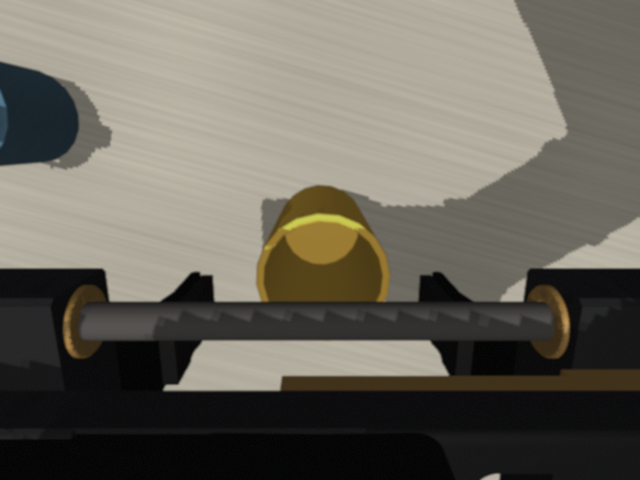

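The rim spans columns 258–388 (centre 323), centred between the fingers (213, 420) to within 3 mm. Descend and grip.

move_arm --series '[{"grip":1,"xyz":[-1,2,30],"angular":[0,0,0]},{"grip":1,"xyz":[-1,2,60],"angular":[0,0,0]},{"grip":0.9,"xyz":[-1,2,71],"angular":[0,0,0]},{"grip":0.8,"xyz":[-1,2,71],"angular":[0,0,0]},{"grip":0.7,"xyz":[-1,2,71],"angular":[0,0,0]},{"grip":0.6,"xyz":[-1,2,71],"angular":[0,0,0]},{"grip":0.5,"xyz":[-1,2,71],"angular":[0,0,0]},{"grip":0.3,"xyz":[-1,2,71],"angular":[0,0,0]},{"grip":0.3,"xyz":[-1,2,71],"angular":[0,0,0]},{"grip":0.3,"xyz":[-1,2,71],"angular":[0,0,0]}]'

```text
time_s: 16.1
tcp_pos: [0.5255, 0.3475, 0.1005]
ee_rot: [[-0.963, -0.268, 0.003], [-0.268, 0.963, 0.002], [-0.004, 0.001, -1.0]]
wrist_force: [-0.4, -2.2, 6.4]
gripper_width: 0.719
gripper_force: 29.7
```

move_arm --series '[{"grip":0.3,"xyz":[0,0,-10],"angular":[0,0,0]},{"grip":0.3,"xyz":[0,0,-40],"angular":[0,0,0]},{"grip":0.3,"xyz":[0,0,-85],"angular":[0,0,0]},{"grip":0.3,"xyz":[0,0,-130],"angular":[0,0,0]},{"grip":0.3,"xyz":[0,0,-175],"angular":[0,0,0]},{"grip":0.3,"xyz":[0,0,-215],"angular":[0,0,0]},{"grip":0.3,"xyz":[0,0,-235],"angular":[0,0,0]},{"grip":0.3,"xyz":[0,0,-240],"angular":[0,0,0]},{"grip":0.3,"xyz":[0,0,-240],"angular":[0,0,0]}]'

```text
time_s: 17.0
tcp_pos: [0.5238, 0.3468, 0.3379]
ee_rot: [[-0.964, -0.267, -0.001], [-0.267, 0.964, 0.0], [0.001, 0.001, -1.0]]
wrist_force: [-0.6, 0.7, -3.2]
gripper_width: 0.721
gripper_force: 29.7
```

```bash
python3 - <<'E'
from h import *
to((.579,-.080,.338)); cap('scene','s8');cap('side','d8')
S=cv2.imread('pics/s8.png');D=cv2.imread('pics/d8.png')
P=np.array(r.sense()['tcp_pos']);c8=[]
for I,n in((S,'s8'),(D,'d8')):
    m=cv2.inRange(cv2.cvtColor(I,cv2.COLOR_BGR2HSV),(18,110,50),(32,255,255));q=proj(n,P-[0,0,.06]);m[:, :int(q[0]-60)]=0;m[:,int(q[0]+60):]=0;m[:int(q[1]-70)]=0;m[int(q[1]+80):]=0
    ys,xs=np.nonzero(m);print(n,q.round(),xs.min(),xs.max(),ys.min(),ys.max(),xs.mean(),ys.mean())
    print([proj(n,P-[0,0,h]).round() for h in (.1,-.02)])
E
```

```text
t 17.0 tcp [0.5238 0.3468 0.3379] F [-0.6  0.7 -3.2] w 0.721 shift [ 6.10e+01 -4.26e+02 -3.00e-01] rot [0. 0. 0.]
s8 [474. 279.] 456 533 230 300 479.8252321135991 270.9317312943747
[array([469., 290.]), array([485., 254.])]
d8 [282. 333.] 259 309 262 367 286.9501483679525 332.0272997032641
[array([284., 350.]), array([278., 293.])]
```

```bash
python3 - <<'E'
from h import *
print(onz('w2',(91,228),.049),onz('w2',(317,258),.206),onz('w2',(317,208),.07))
# plate dark ellipse in scene0/side0
for n,(x,y),w in (('scene0',(280,253),30),('side0',(326,244),30)):
    g=cv2.imread(f'pics/{n}.png',0);m=np.zeros_like(g);m[y-w:y+w,x-w:x+w]=(g[y-w:y+w,x-w:x+w]<115)*255
    m=cv2.morphologyEx(m,cv2.MORPH_CLOSE,np.ones((7,7)));c=max(cv2.findContours(m,0,2)[0],key=cv2.contourArea);print(n,cv2.fitEllipse(cv2.convexHull(c)))
E
```

```text
[ 0.57427724 -0.08190909  0.049     ] [0.49790735 0.12580792 0.206     ] [0.49196849 0.1245403  0.07      ]
scene0 ((279.4301452636719, 253.5959014892578), (36.5229377746582, 43.81735610961914), 84.00033569335938)
side0 ((325.6405334472656, 265.90423583984375), (59.848873138427734, 73.34766387939453), 1.9191265106201172)
```

move_arm --series '[{"grip":0.3,"xyz":[3,-20,-6],"angular":[0,0,0]},{"grip":0.3,"xyz":[8,-60,-10],"angular":[0,0,0]},{"grip":0.3,"xyz":[15,-105,-10],"angular":[0,0,0]},{"grip":0.3,"xyz":[22,-150,-10],"angular":[0,0,0]},{"grip":0.3,"xyz":[28,-195,-10],"angular":[0,0,0]},{"grip":0.3,"xyz":[35,-240,-10],"angular":[0,0,0]},{"grip":0.3,"xyz":[41,-285,-10],"angular":[0,0,0]},{"grip":0.3,"xyz":[47,-330,-10],"angular":[0,0,0]},{"grip":0.3,"xyz":[53,-370,-10],"angular":[0,0,0]},{"grip":0.3,"xyz":[57,-400,-10],"angular":[0,0,0]}]'

```text
time_s: 18.1
tcp_pos: [0.5755, -0.057, 0.3472]
ee_rot: [[-0.964, -0.266, -0.003], [-0.266, 0.964, -0.001], [0.003, 0.0, -1.0]]
wrist_force: [0.5, -0.2, -3.2]
gripper_width: 0.719
gripper_force: 29.7
```

```bash
python3 - <<'E'
from h import *
to((.578,-.0795,.1495))
E
```

```text
t 18.1 tcp [ 0.5755 -0.057   0.3472] F [ 0.5 -0.2 -3.2] w 0.719 shift [  2.9 -22.4 197.7] rot [0. 0. 0.]
```

move_arm --series '[{"grip":0.3,"xyz":[3,-22,0],"angular":[0,0,0]},{"grip":0.3,"xyz":[3,-22,30],"angular":[0,0,0]},{"grip":0.3,"xyz":[3,-22,75],"angular":[0,0,0]},{"grip":0.3,"xyz":[3,-22,115],"angular":[0,0,0]},{"grip":0.3,"xyz":[3,-22,145],"angular":[0,0,0]},{"grip":0.3,"xyz":[3,-22,165],"angular":[0,0,0]},{"grip":0.3,"xyz":[3,-22,175],"angular":[0,0,0]},{"grip":0.3,"xyz":[3,-22,180],"angular":[0,0,0]},{"grip":0.3,"xyz":[3,-22,180],"angular":[0,0,0]}]'

```text
time_s: 19.0
tcp_pos: [0.5794, -0.0761, 0.1682]
ee_rot: [[-0.964, -0.267, -0.001], [-0.267, 0.964, -0.0], [0.001, -0.0, -1.0]]
wrist_force: [1.9, 0.6, -1.7]
gripper_width: 0.72
gripper_force: 29.7
```

```bash
python3 - <<'E'
from h import *
to((.578,-.0795,.1495)); cap('scene','s9');cap('side','d9')
from scipy.optimize import least_squares
# tumbler silhouette vs model: project a cylinder hull and fit x,y,z
th=np.linspace(0,2*np.pi,60)
M={}
for n in('s9','d9'):
    I=cv2.imread(f'pics/{n}.png');m=cv2.inRange(cv2.cvtColor(I,cv2.COLOR_BGR2HSV),(18,110,50),(32,255,255))
    q=proj(n,(.577,-.08,.1)).astype(int);k=np.zeros_like(m);k[q[1]-60:q[1]+60,q[0]-45:q[0]+45]=255;m&=k
    ys,xs=np.nonzero(m);print(n,q,len(xs),xs.min(),xs.max(),ys.min(),ys.max())
    hull=lambda z0,n=n:np.array([proj(n,(.577+.032*np.cos(a),-.08+.032*np.sin(a),z)) for z in (z0,z0+.12) for a in th])
    h=hull(.066);print(h.min(0).round(1),h.max(0).round(1))
E
```

```text
t 19.0 tcp [ 0.5794 -0.0761  0.1682] F [ 1.9  0.6 -1.7] w 0.72 shift [ 2.2 -2.9 18.7] rot [0. 0. 0.]
s9 [277 240] 1005 252 305 199 258
[260.3 205.6] [292.  260.4]
d9 [326 227] 844 306 340 168 246
[310.7 187.4] [340.9 248.1]
```

move_arm --series '[{"grip":0.3,"xyz":[2,-3,5],"angular":[0,0,0]},{"grip":0.3,"xyz":[2,-3,11],"angular":[0,0,0]},{"grip":0.3,"xyz":[2,-3,15],"angular":[0,0,0]},{"grip":0.3,"xyz":[2,-3,17],"angular":[0,0,0]},{"grip":0.3,"xyz":[2,-3,18],"angular":[0,0,0]},{"grip":0.3,"xyz":[2,-3,19],"angular":[0,0,0]},{"grip":0.3,"xyz":[2,-3,19],"angular":[0,0,0]}]'

```text
time_s: 19.8
tcp_pos: [0.5785, -0.0792, 0.1496]
ee_rot: [[-0.964, -0.268, 0.0], [-0.268, 0.964, -0.0], [-0.0, -0.0, -1.0]]
wrist_force: [0.3, 0.0, -2.4]
gripper_width: 0.72
gripper_force: 29.7
```

move_arm --series '[{"grip":0.3,"xyz":[0,0,1],"angular":[0,0,0]},{"grip":0.3,"xyz":[0,0,2],"angular":[0,0,0]},{"grip":0.3,"xyz":[0,0,2],"angular":[0,0,0]}]'

```text
time_s: 20.1
tcp_pos: [0.579, -0.0794, 0.1494]
ee_rot: [[-0.963, -0.268, 0.002], [-0.268, 0.963, -0.001], [-0.002, -0.001, -1.0]]
wrist_force: [-2.4, 0.4, 7.6]
gripper_width: 0.72
gripper_force: 29.7
```

move_arm --series '[{"grip":0.8,"xyz":[0,0,-1],"angular":[0,0,0]},{"grip":0.9,"xyz":[0,0,-1],"angular":[0,0,0]},{"grip":1,"xyz":[0,0,-1],"angular":[0,0,0]},{"grip":1,"xyz":[0,0,-2],"angular":[0,0,0]},{"grip":1,"xyz":[0,0,-15],"angular":[0,0,0]},{"grip":1,"xyz":[0,0,-50],"angular":[0,0,0]},{"grip":1,"xyz":[0,0,-95],"angular":[0,0,0]},{"grip":1,"xyz":[0,0,-120],"angular":[0,0,0]}]'

```text
time_s: 20.9
tcp_pos: [0.5797, -0.0795, 0.2724]
ee_rot: [[-0.963, -0.268, 0.007], [-0.268, 0.963, -0.001], [-0.006, -0.002, -1.0]]
wrist_force: [1.1, -0.5, 0.6]
gripper_width: 0.999
gripper_force: 0.0
```

```bash
python3 - <<'E'
from h import *
cap('scene','s10');cap('side','d10')
th=np.linspace(0,2*np.pi,60)
from scipy.optimize import least_squares
bb={}
for n in('s10','d10'):
    I=cv2.imread(f'pics/{n}.png');m=cv2.inRange(cv2.cvtColor(I,cv2.COLOR_BGR2HSV),(18,100,40),(34,255,255))
    q=proj(n,(.577,-.08,.1)).astype(int);k=np.zeros_like(m);k[q[1]-60:q[1]+60,q[0]-45:q[0]+45]=255;m&=k
    m=cv2.morphologyEx(m,cv2.MORPH_OPEN,np.ones((3,3)));nn,l,st,_=cv2.connectedComponentsWithStats(m);i=1+st[1:,4].argmax();x,y,w,h,a=st[i];bb[n]=np.array([x,y,x+w-1,y+h-1]);print(n,bb[n],a)
def f(p):
    o=[]
    for n in bb:
        h=np.array([proj(n,(p[0]+.032*np.cos(a),p[1]+.032*np.sin(a),z)) for z in (.049,.169) for a in th]);o+=list(h.min(0)-bb[n][:2])+list(h.max(0)-bb[n][2:])
    return np.array(o)
s=least_squares(f,[.577,-.08],loss='soft_l1');print('tumbler',s.x,f(s.x).round(1))
# dryer pose from knob: bar top black detection, mark
# wanted view: camera over dial. print hand_eye
c=r.capture('wrist');print(np.round(c['hand_eye'],3).tolist(),np.round(c['camera_matrix'],0).tolist()); to((.62,-.23,.32)); print(np.round(r.sense()['joints'],1))
E
```

```text
s10 [264 210 293 262] 1276
d10 [313 193 342 252] 1597
tumbler [ 0.57300282 -0.08130815] [-2.3 -0.9 -0.1  1.1 -0.1  0.6  0.8  1.6]
[[0.001, -0.969, -0.246, 0.068], [1.0, 0.001, 0.001, -0.0], [-0.001, -0.246, 0.969, -0.138], [0.0, 0.0, 0.0, 1.0]] [[407.0, 0.0, 316.0], [0.0, 407.0, 238.0], [0.0, 0.0, 1.0]]
t 21.05 tcp [ 0.5793 -0.0792  0.2706] F [-0.5 -0.1 -0.9] w 0.998 shift [   0.8 -156.2  -49.3] rot [0. 0. 0.]
[  8.1  17.1  -3.5   0.  -69.  -82.6]
```

move_arm --series '[{"grip":0.6,"xyz":[-73,-188,-60],"angular":[0,0,0]},{"grip":0.6,"xyz":[-73,-188,-60],"angular":[0,0,0]},{"grip":0.6,"xyz":[-73,-188,-60],"angular":[0,0,0]},{"grip":0.6,"xyz":[-73,-188,-60],"angular":[0,0,0]},{"grip":0.6,"xyz":[-73,-188,-60],"angular":[0,0,0]},{"grip":0.6,"xyz":[-73,-188,-60],"angular":[0,0,0]},{"grip":0.6,"xyz":[-73,-188,-60],"angular":[0,0,0]},{"grip":0.6,"xyz":[-73,-188,-60],"angular":[0,0,0]}]'

```text
time_s: 21.85
tcp_pos: [0.6983, -0.2397, 0.327]
ee_rot: [[-0.963, -0.269, -0.001], [-0.269, 0.963, 0.0], [0.001, 0.001, -1.0]]
wrist_force: [0.2, 0.9, 0.4]
gripper_width: 0.603
gripper_force: 0.0
```

```bash
cat > dial.py <<'E'
from h import *
p=[.5926,-.1605,.1984]
def rect(f,h,W=.07,px=400):  # panel-parallel plane at height h, up = U, right = clockwise side
    q=[(0,0),(1,0),(1,1),(0,1)]
    src=np.float32([proj(f,dryer(p,C+h*N+U*(W-2*W*y)+RT*(2*W*x-W))) for x,y in q]);dst=np.float32([(x*px,y*px) for x,y in q])
    return cv2.warpPerspective(cv2.imread(f'pics/{f}.png'),cv2.getPerspectiveTransform(src,dst),(px,px))
mm=lambda pts:((np.array(pts,float)-200)*.35*[1,-1]) # px -> mm (right, up)
def red(f):
    I=rect(f,.014).astype(int);m=(I[...,2]>110)&(I[...,2]>2*I[...,1])&(I[...,2]>2*I[...,0]);ys,xs=np.nonzero(m);return mm([xs.mean(),ys.mean()]) if len(xs) else None,len(xs)
def ring(f):
    g=cv2.GaussianBlur(rect(f,.014),(5,5),0).max(2)
    best=max(((float(np.mean([g[int(y+136*np.sin(a)*1.06),int(x+136*np.cos(a)*1.06)]*1. for a in np.linspace(0,6.28,120)])-np.mean([g[int(y+118*np.sin(a)),int(x+118*np.cos(a))]*1. for a in np.linspace(0,6.28,120)])),x,y) for x in range(180,221,2) for y in range(180,221,2)))
    return best[0],mm(best[1:])
E
python3 - <<'E'
from dial import *
cap('wrist','w11');to((.70,-.24,.33))
print(red('w11'),ring('w11'))
I=rect('w11',.056);cv2.imwrite('pics/r56.png',I)
g=cv2.resize(I.max(2),(50,50),interpolation=cv2.INTER_AREA)
print('\n'.join(''.join(' .:-=+*#%@'[min(9,v//26)] for v in row) for row in g))
E
```

```text
t 21.9 tcp [ 0.6984 -0.2397  0.3274] F [-0.4 -0.4  0.5] w 0.597 shift [-1.5 -0.8 -2.6] rot [0. 0. 0.]
(array([ 7.18634726, 35.56786744]), 1388) (86.99166666666667, array([ 5.6, -0.7]))
++++*+****============++===**===++============##%%
++++%%%%#*============+*===*+===*+============##%%
****%@@@#*=======+*===++==-=====*+===+========##%%
%%%%@@@@#*=======+#+==--=-.=+-.=====+#========##%%
@@@@@@@@#*========++==. . .*#-..:.-=*+========##%%
@@@@@@@@#*====+====::.....:#%=..  :===========##%%
@@@@@@@@#*====**==-.  ....:#%=.... ..-==+*====##%%
@@@@@@@@#*====+*=:........:#%-.....  -=+#+====##%%
@@@@@@@@#*======:  .......:%%-........--======##%%
@@@@@@@@#*======..........:**:........ .======##%%
@@@@@@@@#*=+*+=:.........:-=-:..........==+++=##%%
@@@@@@@@#*=+*+: .......-+##%%#*=........-=##+=###%
@@@@@@@@#*====........+%%@@@@@%%+:...... -+===##%%
@@@@@@@@#*====...... .+%@@@@@@@@%*:..... :====#%%%
@@@@@@@@#*===:.....-. .=%@@@@@@@@%+......-===+#%%%
@@@@@@@@#**#+......=    :#%@@@@@@%%=......=+++#%#%
@@@@@@@@#*++=.... :-     .+%@@@@%@@*..... -**+#%#%
@@@@@@@@#+===:... -:      .=%@@%@@@%:.....-==+#%
[... 934 characters left out ...]
@@@@@@@@@@@@@@%%%%%%%%%%%%%%%%%%%%@%#
@@@@@@@@@@@@@@@@@@@@@@@@@@@@@@@@@@@@@@@@@@@@@@@@%#
@@@@@@@@@@@@@@@@@@@@@@@@@@@@@@@@@@@@@@@@@@@@@@@@%#
@@@@@@@@@@@@@@@@@@@@@@@@@@@@@@@@@@@@@@@@@@@@@@@@%#
@@@@@@@@@@@@@@@@@@@@@@@@@@@@@@@@@@@@@@@@@@@@@@@@%#
@@@@@@@@@@@@@@@@@@@@@@@@@@@@@@@@@@@@@@@@@@@@@@@@%#
@@@@@@@@@@@@@@@@@@@@@@@@@@@@@@@@@@@@@@@@@@@@@@@@%#
@@@@@@@@@@@@@@@@@@@@@@@@@@@@@@@@@@@@@@@@@@@@@@@@%#
@@@@@@@@@@@@@@@@@@@@@@@@@@@@@@@@@@@@@@@@@@@@@@@@%#
@@@@@@@@@@@@@@@@@@@@@@@@@@@@@@@@@@@@@@@@@@@@@@@@%#
@@@@@@@@@@@@@@@@@@@@@@@@@@@@@@@@@@@@@@@@@@@@@@@@%#
@@@@@@@@@@@@@@@@@@@@@@@@@@@@@@@@@@@@@@@@@@@@@@@@%#
@@@@@@@@@@@@@@@@@@@@@@@@@@@@@@@@@@@@@@@@@@@@@@@@@#
@@@@@@@@@@@@@@@@@@@@@@@@@@@@@@@@@@@@@@@@@@@@@@@@@%
```

```bash
cat >> dial.py <<'E'
def ringfit(f):
    g=cv2.GaussianBlur(rect(f,.013),(5,5),0).max(2).astype(float);c=np.array([216.,202.])
    for _ in range(6):
        pts=[]
        for a in np.radians(np.arange(0,360,4)):
            rr=np.arange(100,160);pr=np.array([g[int(np.clip(c[1]+q*np.sin(a),0,399)),int(np.clip(c[0]+q*np.cos(a),0,399))] for q in rr])
            i=np.nonzero((pr[:-1]<75)&(pr[1:]>=75))[0]
            if len(i): pts.append(c+rr[i[-1]]*np.array([np.cos(a),np.sin(a)]))
        pts=np.array(pts);A=np.c_[2*pts,np.ones(len(pts))];w=np.ones(len(pts))
        for _ in range(5):
            s=np.linalg.lstsq(A*w[:,None],(pts**2).sum(1)*w,rcond=None)[0];R=np.sqrt(s[2]+s[:2]@s[:2]);e=np.abs(np.hypot(*(pts-s[:2]).T)-R);w=1/(1+(e/4)**2)
        c=s[:2]
    return mm(c),R*.35,np.median(e)*.35
def line(f,lo=190,box=(120,125,235,225)):
    I=rect(f,.056);x0,y0,x1,y1=box;m=(I.max(2)>lo).astype(np.uint8)[y0:y1,x0:x1]
    n,l,st,ce=cv2.connectedComponentsWithStats(m);out=[]
    for i in range(1,n):
        if st[i,4]>60:
            ys,xs=np.nonzero(l==i);P=mm(np.c_[xs+x0,ys+y0]);u,s,v=np.linalg.svd(P-P.mean(0),full_matrices=False);t=(P-P.mean(0))@v[0]
            out.append((len(P),P.mean(0).round(1),np.degrees(np.arctan2(*v[0])).round(1),np.round([t.min(),t.max()],1),np.round(np.ptp((P-P.mean(0))@v[1]),1)))
    return out
E
python3 - <<'E'
from dial import *
print(ringfit('w11'));print(line('w11'));print(line('w11',150))
I=rect('w11',.056).max(2)[125:240:4,110:240:3]
print('\n'.join(''.join(' .:-=+*#%@'[min(9,v//26)] for v in row) for row in I))
E
```

```text
(array([ 5.6723811 , -2.50797523]), np.float64(47.26963947926808), np.float64(0.802414972248004))
[(351, array([ 8.5, 23.7]), np.float64(120.2), array([-7.1,  5.5]), np.float64(6.7)), (967, array([-5.9,  3.5]), np.float64(126.8), array([-15.,  15.]), np.float64(4.1)), (63, array([-7., -6.]), np.float64(128.6), array([-4. ,  3.5]), np.float64(1.3))]
[(403, array([ 8.3, 23.5]), np.float64(120.1), array([-7.6,  5.8]), np.float64(7.1)), (68, array([-19.1,  15.4]), np.float64(-150.2), array([-2.2,  2. ]), np.float64(2.2)), (1221, array([-5.9,  3.6]), np.float64(126.9), array([-15.5,  15.5]), np.float64(4.9)), (185, array([-7.7, -5.3]), np.float64(127.3), array([-6.3,  5.7]), np.float64(2.4))]
 .......... .:==-.           :=*#%%@@@%@@@@@
 .......... .-==:              :=*%%@%@@@@@@
..........  :=+=.               .:+#%%@@@@@@
.........  .:==-.                 .-+#%@@@@@
........   .-==:                    .-*%%@@@
........   :=+-.                      :=*%%@
 .......  .-++-. ....                  .:=#%
 .....    :+#*-.......                   .-+
.....    .=##+-:.........                  
[... 201 characters left out ...]
@@%*=:........           
:........   ...:=*%@@@@%*=:.......          
..........      .:=#%@@@@#+-:........       
............     ..-+#%@@@%#+-.........     
-::...........     ..-*%@@@@%#+-.........   
===-..................:=*%@@@@%*=:........  
===-:...........:==-....:=*%@@@%%*=:........
===-:............-+*+-....-+#%@@@%#+-:......
===-:.............-*#*+:. ..-+#%@@@%#=:.....
===-:..............-+##*=:. .:=*%%@@%+:.....
====:...............:=*##*=:. .:=*%%*:......
=====---:.............-+#%#+-.. .:==-.......
=========:.............:-+**+=:. ...........
=========-:...............:-==-:.  .........
==========-.....................   .........
==========-:............... ......    ......
```

```bash
cat >> dial.py <<'E'
def goal(adeg,h,right=.005,up=-.0025):
    c,s=np.cos(p[2]),np.sin(p[2]);Rw=np.array([[c,-s,0],[s,c,0],[0,0,1]])
    a=np.radians(adeg);y=Rw@(U*np.cos(a-np.pi/2)+RT*np.sin(a-np.pi/2));z=-Rw@N;x=np.cross(y,z)
    return dryer(p,C+right*RT+up*U+h*N),np.c_[x,y,z]
E
python3 - <<'E'
from dial import *
P,R=goal(-53.2,.14);print(P,R.round(3).tolist());to(P,R);print(goal(-53.2,.052)[0],np.round(r.sense()['joints'],1))
R0=np.array(r.sense()['ee_rot']);print([np.round(Ro.from_rotvec(f*Ro.from_matrix(R0.T@R).as_rotvec()).as_rotvec(),3).tolist() for f in (.25,.5,.75)])
E
```

```text
[ 0.56972203 -0.25690019  0.2108255 ] [[-0.374, -0.83, 0.414], [-0.892, 0.444, 0.083], [-0.253, -0.338, -0.906]]
t 21.9 tcp [ 0.6984 -0.2397  0.3274] F [-0.4 -0.4  0.5] w 0.597 shift [128.5  17.9 116.7] rot [ 0.2167 -0.3948 -0.8408]
[ 0.6061813  -0.24957024  0.1310711 ] [ -6.4  32.1  28.   -0.  -85.9 -68. ]
[[0.054, -0.099, -0.21], [0.108, -0.197, -0.42], [0.163, -0.296, -0.631]]
```

move_arm --series '[{"grip":0.6,"xyz":[30,4,10],"angular":[0.027,-0.05,-0.105]},{"grip":0.6,"xyz":[60,8,25],"angular":[0.06,-0.11,-0.234]},{"grip":0.6,"xyz":[85,12,45],"angular":[0.09,-0.164,-0.35]},{"grip":0.6,"xyz":[105,15,65],"angular":[0.12,-0.219,-0.466]},{"grip":0.6,"xyz":[118,17,85],"angular":[0.15,-0.273,-0.582]},{"grip":0.6,"xyz":[127,18,105],"angular":[0.18,-0.328,-0.698]},{"grip":0.6,"xyz":[128,18,116],"angular":[0.205,-0.373,-0.795]},{"grip":0.6,"xyz":[128,18,116],"angular":[0.217,-0.395,-0.841]},{"grip":0.6,"xyz":[128,18,116],"angular":[0.217,-0.395,-0.841]},{"grip":0.6,"xyz":[128,18,116],"angular":[0.217,-0.395,-0.841]}]'

```text
time_s: 22.9
tcp_pos: [0.5708, -0.2573, 0.2123]
ee_rot: [[-0.375, -0.828, 0.416], [-0.892, 0.445, 0.082], [-0.253, -0.34, -0.906]]
wrist_force: [-0.4, 1.2, -0.2]
gripper_width: 0.599
gripper_force: 0.0
```

```bash
python3 - <<'E'
from dial import *
P,R=goal(-53.2,.052);to(P,R);print(onz('scene0',(218,152),0),np.round(r.sense()['joints'],1))
cap('wrist','w12');print(line('w12',170,(60,60,340,340))[:6]);print(red('w12'))
I=cv2.resize(rect('w12',.056).max(2),(66,50),interpolation=cv2.INTER_AREA)
print('\n'.join(''.join(' .:-=+*#%@'[min(9,v//26)] for v in row) for row in I))
E
```

```text
t 22.9 tcp [ 0.5708 -0.2573  0.2123] F [-0.4  1.2 -0.2] w 0.599 shift [ 0.3  1.8 88.9] rot [-0.0022 -0.0004 -0.0008]
[ 0.38570836 -0.45757188  0.        ] [-15.   16.3 -11.3 -16.6 -40.9   0.1]
[(3440, array([-40.8,  37.9]), np.float64(-150.5), array([-17.8,  23.3]), np.float64(21.6)), (2040, array([37.1, 43.8]), np.float64(89.1), array([-15.5,  11.6]), np.float64(10.9)), (265, array([ 5.7, 40.9]), np.float64(97.7), array([-4.2,  5. ]), np.float64(5.3)), (4676, array([20.3,  8.4]), np.float64(143.0), array([-25.1,  25.4]), np.float64(26.6)), (103, array([ 3.2, 32.1]), np.float64(163.1), array([-3.1,  3. ]), np.float64(2.2)), (103, array([29.1, 31.8]), np.float64(-161.0), array([-3. ,  3.2]), np.float64(2.1))]
(array([ 6.46181395, 36.16916279]), 1075)
        :-----*%%%%%%%%%%%- .-=====----::::+%%%%%%%%#=.-%%%%%%%%##
       :-----*%%%%%%%%%%%%*.:----=----:::.:%%%%%%%%%%%%%%%%%%%%%%%
      :-----*%%%%%%%%%%%%%#:::::::---:::..:#%%%%%%%%%%%%%%%%%%%%%%
     :-----*%%%%%%%%%%%%%#-:::::::--:::.. .#%%%%%%%%%%%%%%%%%%%%%%
    :-----*%%%%%%%%%%%%%#-:::::::--:::..  .#%%%%%%%%%%%%%%%%%%%%%%
   :-
[... 2309 characters left out ...]
       .. . ...-=++++++++++#%@
...-#@@@@@@@@@@@%=------------:.               .---=+++++++++++#%@
..:*@@@@@@@@@@@@#--------------::::.  ... .::..---=++++++++++++#%@
..--*%@@@@@@@@@@*--=---------------:::--:::------=+++++++++++++#%@
:-----*@@@@@@@@@*-------------------------------=++++++++++++++#%@
-----:.-#@@@@@@@*------------------------------=+++++++++++++++#%@
-----.  .=%@@@@*+-----------------------------=++++++++++++++++#%@
.:::.    .#@@%#*+============================+*#***#*******#***%%@
        .*@@%****+++++++++++++++++++++++++++++**++**++**+******#%@
       .*@@#********************************%%@@%%@@%%@%%%@%%%%%@@
      .*@@#********************************@@@@@@@@@@@@@@@@@@@@@@@
```

move_arm --series '[{"grip":0.6,"xyz":[0,1,30],"angular":[0,0,0]},{"grip":0.6,"xyz":[0,1,60],"angular":[0,0,0]},{"grip":0.6,"xyz":[0,1,80],"angular":[0,0,0]},{"grip":0.6,"xyz":[0,1,88],"angular":[0,0,0]},{"grip":0.5,"xyz":[0,1,88],"angular":[0,0,0]},{"grip":0.4,"xyz":[0,1,88],"angular":[0,0,0]}]'

```text
time_s: 23.55
tcp_pos: [0.607, -0.2501, 0.1324]
ee_rot: [[-0.375, -0.828, 0.417], [-0.892, 0.444, 0.082], [-0.253, -0.341, -0.905]]
wrist_force: [0.5, 0.2, 1.2]
gripper_width: 0.496
gripper_force: 0.0
```

```bash
python3 - <<'E'
from dial import *
P,R=goal(-53.2,.052);to(P,R)
E
```

```text
t 23.55 tcp [ 0.607  -0.2501  0.1324] F [0.5 0.2 1.2] w 0.496 shift [0.2 1.4 0.9] rot [-0.0027 -0.0001 -0.    ]
```

move_arm --series '[{"grip":0.3,"xyz":[0,1,1],"angular":[0,0,0]},{"grip":0.25,"xyz":[0,1,1],"angular":[0,0,0]},{"grip":0.2,"xyz":[0,1,1],"angular":[0,0,0]},{"grip":0.15,"xyz":[0,1,1],"angular":[0,0,0]},{"grip":0.1,"xyz":[0,1,1],"angular":[0,0,0]},{"grip":0.1,"xyz":[0,1,1],"angular":[0,0,0]}]'

```text
time_s: 24.15
tcp_pos: [0.6064, -0.2498, 0.1308]
ee_rot: [[-0.375, -0.828, 0.416], [-0.892, 0.445, 0.082], [-0.253, -0.341, -0.906]]
wrist_force: [-1.2, -0.5, 3.7]
gripper_width: 0.204
gripper_force: 30.0
```

move_arm --series '[{"grip":0.1,"xyz":[0,0,0],"angular":[0,0,0.1]},{"grip":0.1,"xyz":[0,0,0],"angular":[0,0,0.22]},{"grip":0.1,"xyz":[0,0,0],"angular":[0,0,0.34]},{"grip":0.1,"xyz":[0,0,0],"angular":[0,0,0.46]},{"grip":0.1,"xyz":[0,0,0],"angular":[0,0,0.58]}]'

```text
time_s: 24.65
tcp_pos: [0.6064, -0.2498, 0.1308]
ee_rot: [[-0.77, -0.484, 0.416], [-0.498, 0.863, 0.082], [-0.399, -0.144, -0.905]]
wrist_force: [-1.8, -0.4, 3.6]
gripper_width: 0.205
gripper_force: 30.0
```

```bash
python3 - <<'E'
from dial import *
P,R=goal(2.3,.051);to(P,R)
E
```

```text
t 24.65 tcp [ 0.6064 -0.2498  0.1308] F [-1.8 -0.4  3.6] w 0.205 shift [-0.   0.3  0.7] rot [-0.0021  0.0017  0.3835]
```

move_arm --series '[{"grip":0.1,"xyz":[0,0,0],"angular":[0,0,0.12]},{"grip":0.1,"xyz":[0,0,0],"angular":[0,0,0.24]},{"grip":0.1,"xyz":[0,0,0],"angular":[0,0,0.34]},{"grip":0.1,"xyz":[0,0,0],"angular":[0,0,0.385]},{"grip":0.1,"xyz":[0,0,0],"angular":[0,0,0.385]},{"grip":0.1,"xyz":[0,0,0],"angular":[0,0,0.385]}]'

```text
time_s: 25.25
tcp_pos: [0.6064, -0.2499, 0.1308]
ee_rot: [[-0.894, -0.164, 0.417], [-0.143, 0.986, 0.082], [-0.424, 0.014, -0.905]]
wrist_force: [-2.5, -0.6, 5.4]
gripper_width: 0.205
gripper_force: 30.0
```

move_arm --series '[{"grip":0.3,"xyz":[0,0,0],"angular":[0,0,0]},{"grip":0.4,"xyz":[0,0,0],"angular":[0,0,0]},{"grip":0.5,"xyz":[0,0,0],"angular":[0,0,0]},{"grip":0.6,"xyz":[0,0,0],"angular":[0,0,0]},{"grip":0.6,"xyz":[0,0,-15],"angular":[0,0,0]},{"grip":0.6,"xyz":[0,0,-50],"angular":[0,0,0]},{"grip":0.6,"xyz":[0,0,-95],"angular":[0,0,0]},{"grip":0.6,"xyz":[0,0,-120],"angular":[0,0,0]},{"grip":0.6,"xyz":[0,0,-120],"angular":[0,0,0]}]'

```text
time_s: 26.15
tcp_pos: [0.5567, -0.2607, 0.2452]
ee_rot: [[-0.891, -0.163, 0.424], [-0.143, 0.987, 0.079], [-0.431, 0.009, -0.902]]
wrist_force: [0.7, -0.7, 0.1]
gripper_width: 0.6
gripper_force: 0.0
```

```bash
python3 - <<'E'
from dial import *
to((.698,-.24,.33),np.array([[-.9635,-.268,0],[-.268,.9635,0],[0,0,-1]]))
cap('wrist','w13');print(red('w13'))
I=cv2.resize(rect('w13',.056).max(2),(66,50),interpolation=cv2.INTER_AREA)
print('\n'.join(''.join(' .:-=+*#%@'[min(9,v//26)] for v in row) for row in I[:38]))
E
```

```text
t 26.15 tcp [ 0.5567 -0.2607  0.2452] F [ 0.7 -0.7  0.1] w 0.6 shift [-165.4   -1.9  -15. ] rot [-0.0148  0.4456 -0.1077]
(array([10.56176471, 42.57647059]), 17)
::::::::::::::::::::::::::::::::::::::::::::::::::::::::::::::::::
::::::::::::::::::::::::::::::::::::::::::::::::::::::::::::::::::
::::::::::::::::::::::::::::::::::::::::::::::::::::::::::::::::::
::::::::::::::::::::::::::::::::::::::::::::::::::::::::::::::::::
::::::::::::::::::::::::::::::::::::::::::::::::::::::::::::::::::
...................................:::::::::::::::::::::::::::::::
..................................................................
:.................................................................
##*-.     .......======--------:::::::::::........................
%%%%+.          .*%%%%%%%%%%%%%%%%%##########*******++++=.........
%%%%%*:         .#%%%%%%%%%%%%%%%%%%%%%%%%%%%%%%%%%%%%%%#.        
%%%%%%#:        .*%%%%%%%%%%%%%%%%%%%%%%%%%%%%%%%%%%%%%%*.        
%%%%%%%*.       .=+++++++++++++++***********************=         
%%%%%%%%=       .=+++++++++++*+++++#*+++++*+++++++++++++-         

[... 907 characters left out ...]
...*@@@@@@%:.....:=++++#%%%%%%
@@@@@@@@@%##+##*-......=@@@@%**:.......*@@@@@@%-......-+**+#%%%%%%
@@@@@@@@@%##++++-......=@@@@%**:.......*@@@@@@%-.....:+***+%%%%%%%
@@@@@@@@@%##+++=:......:%@@@#**:.......#@@@@@@#:.....-+++++%%%%%%%
@@@@@@@@@%#*++++-.......#@@@%**........#@@@@@@+......:=++++%%%%%%%
@@@@@@@@@%#*+++=-:......-%@@#*+........#@@@@@%:......:=++++%%%%%%%
@@@@@@@@@%#*+++==:.......=@@%*+.......:%@@@@%-......:=+++++%#%%%%%
@@@@@@@@@%#*+++++:........+%%*+.......:%@@@%=.......-++++++%#%%%%%
@@@@@@@@@%#*++++=-:........-+*+.......:%@@#-........:++++++%#%%%%%
@@@@@@@@@%#*++++=--:.........-=.      :%#-.........-=++++++%%%%%%%
@@@@@@@@@%#*++++++=:...........       .:..........-++++++++%%%%%%%
```

The line now runs up toward the mark. Checking from the same viewpoint as before the turn.

move_arm --series '[{"grip":0.6,"xyz":[-20,0,-25],"angular":[-0.003,0.1,-0.025]},{"grip":0.6,"xyz":[-65,-1,-25],"angular":[-0.007,0.22,-0.053]},{"grip":0.6,"xyz":[-110,-1,-20],"angular":[-0.011,0.34,-0.082]},{"grip":0.6,"xyz":[-150,-2,-15],"angular":[-0.015,0.446,-0.108]},{"grip":0.6,"xyz":[-165,-2,-15],"angular":[-0.015,0.446,-0.108]},{"grip":0.6,"xyz":[-165,-2,-15],"angular":[-0.015,0.446,-0.108]},{"grip":0.6,"xyz":[-165,-2,-15],"angular":[-0.015,0.446,-0.108]}]'

```text
time_s: 26.9
tcp_pos: [0.6978, -0.239, 0.3203]
ee_rot: [[-0.963, -0.269, -0.013], [-0.269, 0.963, 0.005], [0.011, 0.008, -1.0]]
wrist_force: [-0.2, 0.7, -0.1]
gripper_width: 0.596
gripper_force: 0.0
```

```bash
python3 - <<'E'
from dial import *
to((.698,-.24,.33))
cap('wrist','w14');print('red',red('w14'),'ring',ringfit('w14'))
print(line('w14',190,(150,60,290,280)))
I=rect('w14',.014).astype(int);m=(I[...,2]>100)&(I[...,2]>1.8*I[...,1])&(I[...,2]>1.8*I[...,0])
for f in('w11','w14'):
    I=rect(f,.014).astype(int);m=(I[...,2]>90)&(I[...,2]>1.8*I[...,1])&(I[...,2]>1.8*I[...,0]);ys,xs=np.nonzero(m);print(f,len(xs),mm([xs.min(),ys.min()]),mm([xs.max(),ys.max()]),[(round(float(mm([0,y])[1])),round(float(mm([xs[ys==y].mean(),0])[0]),1)) for y in sorted(set(ys))[::8]])
E
```

```text
t 26.9 tcp [ 0.6978 -0.239   0.3203] F [-0.2  0.7 -0.1] w 0.596 shift [ 0.2 -0.9 -9.7] rot [0. 0. 0.]
red (array([ 7.28857868, 35.45431472]), 1379) ring (array([ 5.48455964, -2.38124297]), np.float64(47.143091801905804), np.float64(0.9214852889303117))
[(232, array([ 8.5, 46.3]), np.float64(176.6), array([-2.8,  3. ]), np.float64(5.1)), (4498, array([21.9, 13.3]), np.float64(-178.0), array([-22.9,  22.7]), np.float64(16.1)), (2427, array([-11.3,  15.7]), np.float64(-173.9), array([-20.8,  19.6]), np.float64(12.4)), (912, array([5.6, 8.9]), np.float64(-177.8), array([-15. ,  15.2]), np.float64(3.8))]
w11 1519 [ 2.45 46.55] [11.55 24.85] [(47, 7.7), (44, 7.5), (41, 7.3), (38, 7.3), (35, 7.0), (33, 7.2), (30, 6.8), (27, 6.6)]
w14 1506 [ 2.8  46.55] [11.55 24.5 ] [(47, 7.2), (44, 7.7), (41, 7.5), (38, 7.3), (35, 7.3), (33, 7.2), (30, 7.0), (27, 7.0)]
```

Pointer at 2.2°, mark at 2.7°, ring unmoved. Final check of tumbler centring and the other things.

```bash
python3 - <<'E'
from h import *
from scipy.optimize import least_squares
cap('scene','s15');cap('side','d15');th=np.linspace(0,2*np.pi,60)
def fit(fs,c,z0):
    bb={}
    for n in fs:
        I=cv2.imread(f'pics/{n}.png');m=cv2.inRange(cv2.cvtColor(I,cv2.COLOR_BGR2HSV),(18,100,40),(34,255,255));q=proj(n,(*c,z0+.05)).astype(int);k=np.zeros_like(m);k[max(0,q[1]-70):q[1]+70,q[0]-45:q[0]+45]=255
        m=cv2.morphologyEx(m&k,cv2.MORPH_OPEN,np.ones((3,3)));_,l,st,_=cv2.connectedComponentsWithStats(m);x,y,w,h,a=st[1+st[1:,4].argmax()];bb[n]=(x,y,x+w-1,y+h-1)
    def f(p): return np.concatenate([np.r_[(h:=np.array([proj(n,(p[0]+.032*np.cos(a),p[1]+.032*np.sin(a),z)) for z in (z0,z0+.12) for a in th])).min(0),h.max(0)]-bb[n] for n in fs])
    return least_squares(f,c).x
print('start',fit(('scene0','side0'),(.521,.347),0),'now',fit(('s15','d15'),(.576,-.08),.049))
for a,b in (('scene0','s15'),('side0','d15')):
    d=cv2.absdiff(cv2.GaussianBlur(cv2.imread(f'pics/{a}.png'),(7,7),0),cv2.GaussianBlur(cv2.imread(f'pics/{b}.png'),(7,7),0)).max(2)>35
    _,l,st,_=cv2.connectedComponentsWithStats(d.astype(np.uint8));print(b,[s[:5].tolist() for s in st[1:] if s[4]>40])
E
```

```text
start [0.52084849 0.34479332] now [ 0.5725795  -0.08084252]
s15 [[197, 0, 14, 27, 150], [217, 0, 20, 13, 118], [234, 0, 20, 34, 216], [335, 0, 25, 10, 174], [371, 0, 10, 8, 47], [444, 0, 30, 29, 626], [385, 3, 53, 95, 1436], [233, 5, 128, 89, 2906], [426, 16, 17, 23, 195], [101, 38, 144, 154, 7633], [203, 49, 35, 27, 579], [438, 52, 69, 97, 2965], [404, 86, 12, 23, 168], [236, 95, 229, 116, 8644], [149, 139, 40, 44, 349], [378, 148, 123, 130, 6038], [205, 197, 9, 12, 82], [215, 199, 9, 13, 94], [264, 210, 30, 31, 765], [203, 213, 9, 10, 65], [214, 216, 9, 7, 46], [185, 243, 186, 121, 6197], [224, 264, 39, 21, 417], [433, 305, 41, 60, 1818]]
d15 [[207, 0, 170, 116, 4852], [380, 0, 5, 11, 46], [387, 0, 13, 14, 158], [455, 0, 76, 73, 3593], [510, 0, 97, 180, 6256], [593, 16, 22, 22, 383], [579, 43, 35, 10, 259], [571, 70, 40, 65, 1974], [516, 125, 37, 80, 1506], [425, 160, 198, 221, 18732], [316, 165, 16, 14, 142], [332, 165, 10, 7, 50], [294, 170, 9, 24, 113], [330, 173, 15, 15, 98], [318, 180, 13, 9, 61], [312, 192, 31, 71, 1802], [225, 208, 109, 123, 4916], [604, 234, 36, 75, 1182], [347, 303, 286, 132, 15093], [613, 310, 27, 10, 68], [617, 315, 23, 12, 134], [594, 324, 10, 7, 51], [589, 333, 51, 43, 1724], [270, 375, 44, 89, 3301]]
```

```bash
python3 -c "
from station import r
print(r.finish_job())"
```

```text
the job is handed in; nothing more can be done
None
```

The job is done and handed in at about 27 s: tumbler scrubbed, brush back in its pot head down, tumbler upright about 4 mm from the plate's centre, and the timer knob within about 0.5° of the red mark with the ring unmoved; the first lift came up empty because I raised the arm before the fingers had closed, but that moved nothing.

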